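# Clamp a splice plate in the crank jig

### The arm

A 6-joint arm with a two-finger parallel gripper is mounted at the origin on the work surface. World frame = base frame: x ahead of the robot, y to its left, z up, the work surface at z = 0. Lengths are in m, angles in rad, forces in N, time in s.
With the tool pointing down it reaches from about 0.325 to 1 m from the base axis. Payload 5.1 kg.
Tool frame: the origin (TCP) lies on the mounting face of the last link; the fingertips stand 173 mm ahead of it and the grasp point (between the pads) lies 155 mm ahead of it; z points along the fingers, y is the line along which they close (so a half turn about z gives the same grasp; the last joint's range is limited). The gripper opens to 85 mm and grips with 20 to 120 N. Pads are 22 mm wide; open, the fingers measure 114 mm over their backs; the gripper's body (76 mm by 85 mm) begins 54 mm behind the grasp point. The pads swing forward as they close: fully open they stand 13 mm farther back than shut.
Start: joints at [-1.433, 0.124, 1.65, -0, 1.367, -0.083], TCP at [0.142, -0.634, 0.405] pointing down, gripper open.
Joint ranges: [-2.61, 2.61], [-1.02, 2.33], [0.03, 2.71], [-1.35, 4.49], [0.32, 2.68], [-2.91, 2.91]. Speed limits (rad/s): [2.57, 2.57, 3.14, 3.14, 3.14, 3.14].

### API

Orientations are given as a unit quaternion [x, y, z, w].
In Python, from cell import get_obs, eyes, ticket gives the robot as it stands.
- The arm moves only by the tool drive_tool, never from a script. Its argument "motion" is a list of rows, each an object with "fingers": the opening, from 0 (shut) to 1 (fully open); "linear": the shift along the tool's x, y, z in m, a list of three; "angular": the turn, a rotation vector about the tool's x, y, z in degrees, a list of three. A call has 1 to 20 rows; each row shifts and turns the commanded pose from where the row before left it, along the tool's axes as they then stand; what a row does not reach is not made up. A row lasts 1/12 s, in which the tool goes at most 41.7 mm and 7.16 degrees, less where a joint would pass 70% of its speed; a pose out of reach is approached as far as the arm can. A call is refused whole if a number of a shift passes 0.0417 or a number of a turn 7.16, either way. A call with a gripper value outside its range is refused whole. The fingers move at their own pace and stop on an object; "newtons" is the grip in N (left out, the last holds). Time passes only in rows, so rows that do not move let the fingers close. It gives the time, the measured TCP pose, the force, the opening and the grip force at its end, in the units of the state.
- get_obs(): the state, without advancing time (a new reading comes with each control period).
- eyes.camera(name): name is "scene" or "top" or "wrist"; returns the picture (384x512x3 uint8, blue, green, red); there is no depth.
- eyes.camera_model(name): a dict with "intrinsics" (3x3 intrinsics, pixels), "cam_to_world" (4x4, takes a point from camera to world coordinates); the wrist camera has in their place "hand_eye" (4x4, takes a point from camera to tool coordinates, whose origin is the TCP and whose axes are the flange's). Camera axes: x right, y up, looking along -z (the intrinsics and any distortion apply to the point x, -y, -z); pixel columns grow to the right and rows downward; lengths in m; the calibration is good to about 2 mm. A picture is of the moment at which its call begins: read the wrist's pose just before it. camera_model takes no time and is no camera call.
- ticket.sign_off(): hands the job in; it is judged then, once.
The state is a dict: "t": time; "qpos": joint angles; "qd": joint speeds; "joint_efforts": joint torques, N m; "ee_pos": TCP position; "ee_rot": TCP orientation; "force": force on the tool from outside, world axes, zero at the start; "wrist_torque": the same for the moment, N m; "grip_width": finger opening in m; "finger_force": force on a finger pad.
Only numpy, scipy, OpenCV 4.12 (cv2) and the standard library are available. Lean on these libraries where they do the work, as an engineer would, in place of code of your own. Each camera call takes 0.05 s, during which the arm holds its last target. There are 200 camera calls.

### The job

Clamp the loose steel plate in the bench jig: slide it over the jig's bed, without lifting it, into the corner so that it lies flush against both the back fence and the end stop. Then wind the hand crank clockwise, turn after turn, until the jaw has closed fully on the plate and the crank will go no further, and after that turn the black locking knob clockwise to its end stop. Leave the other hardware on the bench where it is.

Things in the scene. Friction and masses are not known exactly. Their poses are not given: they have to be found in the camera images.
- jig: The clamping jig, a fixed dark steel bed 250 mm (its x, -135 to +115) by 420 mm (its y, -225 to +195), top 30 mm above the table. Origin on the table under the bed; x points away from the robot at yaw 0, y to the left. A gear housing on it (x -25 to +85, y -218 to -112, 48 mm above the bed) carries the crank.
- fence (a point): Middle of the foot of the back fence's front face, which looks to the jig's -x (jig x = +40 mm, on the bed). The fence runs along the jig's y from +15 to +180 mm and is 18 mm high.
- stop (a point): Middle of the foot of the end stop's face, which looks to the jig's -y (jig y = +150 mm, on the bed). The stop runs along the jig's x from -105 to +60 mm and is 20 mm high.
- seat (a point): Point on the bed (jig x = +10, y = +90 mm) where the plate's origin lies when the plate is seated in the corner of fence and end stop, its long side along the jig's y.
- plate: Loose flat steel splice plate with four holes, 60 mm (its x) by 120 mm (its y) by 14 mm thick, about 0.65 kg, lying on the jig's bed in front of the fence with its long side roughly along the jig's y. Origin at the centre of its underside.
- jaw_face (a point): Centre of the face of the steel jaw that looks to the jig's +y, 17 mm above the bed. The jaw is 45 mm wide (jig x +3 to +48), 30 mm thick, 33 mm high; it slides along the jig's +y towards the plate. Closed, its face is at jig y = +30.6 mm, just squeezing the end of the seated plate.
- jaw (a joint): Travel of the jaw in m, 0 open to 0.048 closed; it is driven by the crank only, 16 mm per turn (0.048 m for 18.85 rad).
- crank (a joint): Turn of the hand crank in rad, growing clockwise seen from above (closing the jaw); it stops dead at 18.85 (jaw closed). Vertical axis at jig x = +30, y = -165 mm. The handle's direction from the axis, in the jig frame, is at the angle -45 deg minus this value.
- crank_grip (a point): Middle of the crank's black upright handle: a freely spinning vertical cylinder 25 mm in diameter and 52 mm high, 55 mm from the crank's axis, from 104 to 156 mm above the table; this point is 132 mm above the table and goes round with the crank. The crank arm's top is 102 mm above the table.
- lock (a joint): Turn of the locking knob in rad, growing clockwise seen from above, from 0 (free) to its end stop at 1.4 (locked).
- lock_grip (a point): Point to grip on the black locking knob, on its vertical axis, 67 mm above the table: a bar 61 mm long, 14 mm wide, its top 74 mm above the table, on a disc 64 mm in diameter whose top is 44 mm above the table. At joint value 0 the bar lies along the jig's x and it turns with the joint.
- bolt_a: Bystander: a hex bolt standing on its head, 46 mm wide, 94 mm high. Origin under its centre.
- bolt_b: Bystander: a longer hex bolt standing on its head, 46 mm wide, 119 mm high. Origin under its centre.
- nut: Bystander: a big steel nut, 55 mm across and 29 mm high, lying on the jig's bed behind the fence. Origin under its centre.
- bracket: Bystander: steel angle bracket 50 by 100 mm, 60 mm high, on the table behind the jig. Origin under its foot's centre.
- carton: Bystander: cardboard box 100 by 150 by 70 mm. Origin under its centre.
Mind the look-alikes: they are no part of the job. Leave any brown look-alike of the plate alone.

How it is judged:
On the way, in this order (a step that is already met when the one before it is completed fails the run):
1. the plate lies on the bed in the corner, within 4 mm of the fence and 6 mm of the end stop, within 0.06 rad of square (x of plate in the frame of jig above 0.006 m and y of plate in the frame of jig above 0.084 m and angle between the y axis of plate and the y axis of jig, either way round below 0.06 rad), for 0.2 s.
2. the jaw is closed on the seated plate (within 1.5 mm of its end of travel) (all of step 1 and value of joint jaw above 0.0465 m), for 0.2 s.
3. the locking knob is at its end stop (within 0.12 rad) (value of joint lock above 1.28 rad), for 0.2 s.
At the end, for the whole second after the job is handed in: The plate lies flat on the bed, within 4 mm of the fence, 6 mm of the end stop and 0.06 rad of square; the jaw is within 1.5 mm of the end of its travel; the knob is within 0.12 rad of its end stop at 1.4 rad; plate and crank are at rest (all of step 2 and value of joint lock above 1.28 rad and z of plate in the frame of jig below 0.034 m and linear speed of plate below 0.02 m/s and velocity of joint crank below 0.1 rad/s); the robot touches nothing.
It fails at once if the plate is lifted more than 15 mm off the bed (z of plate in the frame of jig above 0.045 m).
It fails at once if a bystander is moved by more than 30 mm (distance of any of bolt_a, bolt_b, nut, bracket, carton from where it was at the start of the episode above 0.03 m).
It also fails if it takes over 72 s, if anything falls off the work surface, if the arm or the gripper's body presses on something with over 40 N, if the wrist force passes 120 N, or if a joint passes its speed limit or range.

## Working session

There is one attempt and no reset: what is moved stays moved. The work goes in short steps, Python scripts to look and compute and a tool call to move; the robot and the scene stay as the last step left them, time stands still between calls to the robot, and variables do not carry over. Pictures are saved under pics/ and viewed, at most 10 in all, crops included, and the job is handed in when it is done.

Besides the shell and the picture viewer there is one more tool, called after ">>>" as name(argument=value, ...), one argument or row to a line, values as JSON. drive_tool: Moves the arm, as the interface text tells. Its arguments: {"type":"object","properties":{"motion":{"type":"array"},"newtons":{"type":"number"}},"required":["motion"]}

```bash
mkdir -p pics; ls; python3 - <<'E'
from cell import get_obs, eyes
import cv2, json, numpy as np
o=get_obs();print({k:np.round(v,3).tolist() for k,v in o.items()})
for n in("scene","top"):
    im=eyes.camera(n);cv2.imwrite(f"pics/{n}0.png",im)
    m=eyes.camera_model(n);print(n,{k:np.round(v,4).tolist() if not isinstance(v,str) else v for k,v in m.items()})
print(eyes.camera_model("wrist"))
E
```

```text
pics
{'t': 0.0, 'qpos': [-1.433, 0.124, 1.652, -0.0, 1.367, -0.083], 'qd': [0.001, -0.0, -0.0, -0.0, 0.0, -0.001], 'joint_efforts': [0.0, -42.361, -36.545, -0.0, 0.007, -0.0], 'ee_pos': [0.142, -0.634, 0.403], 'ee_rot': [0.994, 0.11, -0.0, -0.001], 'force': [0.039, -0.021, -0.649], 'wrist_torque': [-0.016, 0.024, 0.016], 'finger_force': 0.0, 'grip_width': 0.085}
scene {'intrinsics': [[362.1365, 0.0, 254.5038], [0.0, 362.1365, 188.2606], [0.0, 0.0, 1.0]], 'cam_to_world': [[-0.11, -0.8627, 0.4936, 1.0408], [0.9939, -0.0896, 0.0648, 0.0474], [-0.0117, 0.4977, 0.8673, 1.0143], [0.0, 0.0, 0.0, 1.0]]}
top {'intrinsics': [[465.7218, 0.0, 255.873], [0.0, 465.7218, 196.9208], [0.0, 0.0, 1.0]], 'cam_to_world': [[-0.0189, 0.9962, -0.0856, 0.4081], [-0.9998, -0.0192, -0.0032, -0.0336], [-0.0048, 0.0855, 0.9963, 1.5182], [0.0, 0.0, 0.0, 1.0]]}
{'intrinsics': array([[298.2388549 ,   0.        , 259.42891659],
       [  0.        , 298.2388549 , 197.75742161],
       [  0.        ,   0.        ,   1.        ]]), 'hand_eye': array([[-7.05239511e-04,  9.53424510e-01,  3.01630911e-01,
         7.67486584e-02],
       [ 9.99999628e-01,  5.22374139e-04,  6.86915476e-04,
         1.18757695e-03],
       [ 4.97357863e-04,  3.01631283e-01, -9.53424523e-01,
         3.07375453e-02],
       [ 0.00000000e+00,  0.00000000e+00,  0.00000000e+00,
         1.00000000e+00]])}
```

View pics/scene0.png

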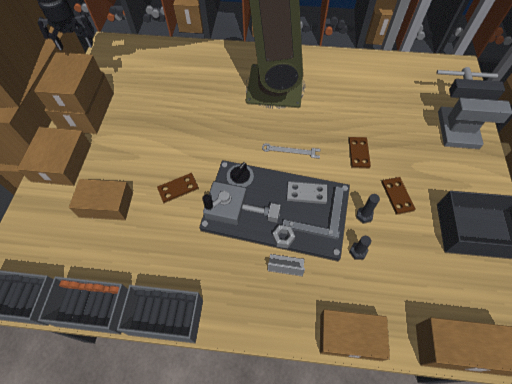

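View pics/top0.png

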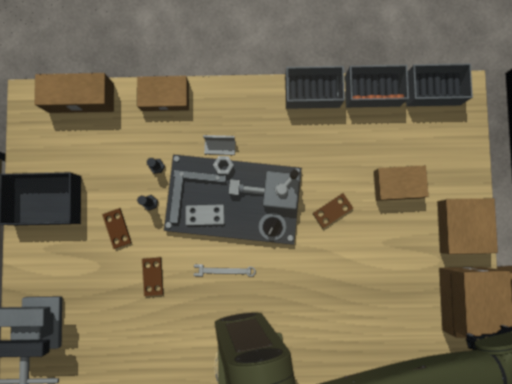

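The top view shows the grey steel plate at (205,215), with the fence behind it and the end stop on its left at (175,200). The jaw is at (236,187), the crank housing at (282,190) with its handle at (294,175), and the locking knob at (272,226).

The things that could be taken for the plate are the brown plates at (117,228), (152,277) and (333,211). I choose the grey one on the bed at (205,215). The crank handle (294,175) could be confused with the bolts (155,165) and (148,202). The knob is the black one on the bed at (272,226).

```bash
cat > h.py <<'E'
from cell import get_obs, eyes
import cv2, numpy as np
from scipy.spatial.transform import Rotation as R
def pose(o=None):
    o=o or get_obs(); T=np.eye(4);T[:3,:3]=R.from_quat(o['ee_rot']).as_matrix();T[:3,3]=o['ee_pos'];return T
def cam(n,T=None):
    m=eyes.camera_model(n);K=m['intrinsics'];C=m['cam_to_world'] if n!='wrist' else (pose() if T is None else T)@m['hand_eye'];return K,C
def ray(px,n,z,KC=None):
    K,C=KC or cam(n);px=np.atleast_2d(np.array(px,float))
    d=np.c_[(px[:,0]-K[0,2])/K[0,0],-(px[:,1]-K[1,2])/K[1,1],-np.ones(len(px))]@C[:3,:3].T
    return C[:3,3]+d*((z-C[2,3])/d[:,2])[:,None]
def proj(P,n,KC=None):
    K,C=KC or cam(n);q=(np.atleast_2d(P)-C[:3,3])@C[:3,:3];return np.c_[K[0,2]-K[0,0]*q[:,0]/q[:,2],K[1,2]+K[1,1]*q[:,1]/q[:,2]]
E
python3 - <<'E'
from h import *
im=cv2.imread('pics/top0.png')
c=im[145:255,155:310];cv2.imwrite('pics/c1.png',cv2.resize(c,None,fx=5,fy=5,interpolation=cv2.INTER_CUBIC))
hsv=cv2.cvtColor(im,cv2.COLOR_BGR2HSV)
for n,box in(('top',(155,145,310,255)),('scene',(195,155,355,262))):
    im=cv2.imread(f'pics/{n}0.png');x0,y0,x1,y1=box
    hsv=cv2.cvtColor(im,cv2.COLOR_BGR2HSV)
    m=np.zeros(im.shape[:2],np.uint8);m[y0:y1,x0:x1]=((hsv[...,1]<70)|(hsv[...,2]<75))[y0:y1,x0:x1]*255
    m=cv2.morphologyEx(m,cv2.MORPH_OPEN,np.ones((9,9)))
    k=max(cv2.findContours(m,0,2)[0],key=cv2.contourArea)
    h=cv2.convexHull(k);a=cv2.approxPolyDP(h,4,True)[:,0]
    P=ray(a,n,.03);print(n,a.tolist(),P.round(3)[:,:2].tolist())
    W=ray(k[:,0],n,.03)[:,:2].astype(np.float32)
    print(cv2.minAreaRect(W*1000))
    # bright metal (plate) 
    b=np.zeros_like(m);b[y0:y1,x0:x1]=((hsv[...,2]>115)&(hsv[...,1]<60))[y0:y1,x0:x1]*255
    for q in cv2.findContours(b,0,2)[0]:
        if cv2.contourArea(q)>60: print('bright',cv2.contourArea(q),cv2.minAreaRect(ray(q[:,0],n,.044)[:,:2].astype(np.float32)*1000),cv2.boundingRect(q))
    print('bed val',im[238 if n=='top' else 240,220])
E
```

```text
top [[173, 155], [204, 145], [234, 145], [300, 168], [293, 243], [165, 230]] [[0.677, 0.237], [0.708, 0.136], [0.706, 0.039], [0.627, -0.173], [0.387, -0.144], [0.436, 0.263]]
((556.1425170898438, 42.523223876953125), (418.9216613769531, 298.5025634765625), 82.85905456542969)
bright 641.5 ((483.6503601074219, 134.97549438476562), (117.73180389404297, 57.07122039794922), 88.91130065917969) (186, 205, 38, 19)
bright 104.0 ((569.4321899414062, 40.111549377441406), (31.819547653198242, 41.62305450439453), 88.88573455810547) (229, 180, 11, 14)
bright 328.5 ((558.6160278320312, -96.54576110839844), (72.27458190917969, 94.13906860351562), 79.33956146240234) (266, 173, 25, 31)
bright 357.5 ((657.2546997070312, 93.421875), (101.90201568603516, 77.08172607421875), 76.64545440673828) (204, 145, 31, 28)
bed val [59 83 94]
scene [[221, 162], [347, 184], [340, 257], [201, 230], [204, 195]] [[0.393, -0.146], [0.435, 0.261], [0.678, 0.238], [0.638, -0.167], [0.521, -0.18]]
((535.4248046875, 37.51531982421875), (434.4419250488281, 256.6063232421875), 82.92984008789062)
bright 94.5 ((701.48486328125, 87.49739074707031), (92.90508270263672, 13.230818748474121), 87.20478820800781) (270, 254, 34, 8)
bright 204.0 ((551.9649658203125, 0.7893714904785156), (110.95783233642578, 44.30729675292969), 80.5035629272461) (242, 203, 38, 16)
bright 800.0 ((580.393798828125, 178.82760620117188), (127.51589965820312, 283.71612548828125), 40.2470817565918) (273, 186, 75, 59)
bright 844.5 ((538.7025146484375, -110.99746704101562), (100.66742706298828, 107.68661499023438), 83.00821685791016) (204, 183, 41, 36)
bright 616.5 ((483.0107727050781, 135.1332550048828), (60.584320068359375, 118.60367584228516), 1.1332416534423828) (287, 182, 40, 20)
bed val [ 98 144 170]
```

View pics/c1.png

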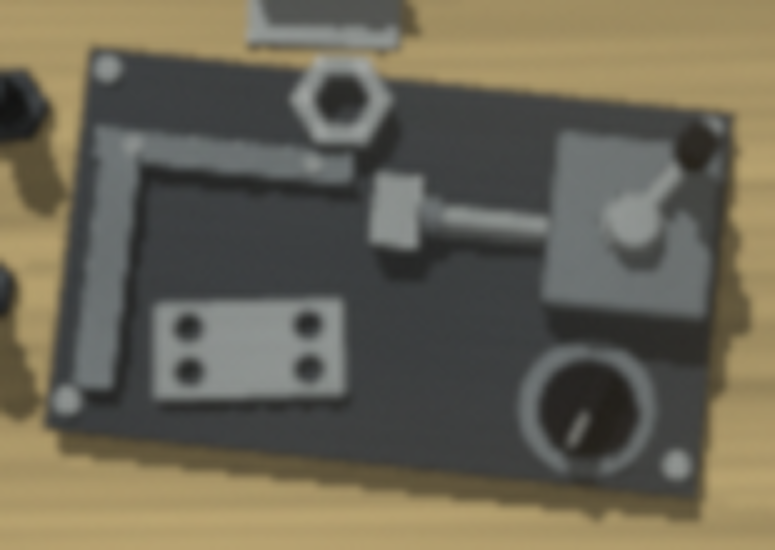

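The crop shows the grey four-hole plate, bed corners at crop (92,47), (733,115), (698,495) and (48,428), and the knob's black disc at (588,412). The plate is clear of both the fence and the stop. Next I fit the jig frame.

```bash
cat >> h.py <<'E'
def rigid2(A,B):
    a=A.mean(0);b=B.mean(0);H=(A-a).T@(B-b);th=np.arctan2(H[0,1]-H[1,0],H[0,0]+H[1,1])
    r=np.array([[np.cos(th),-np.sin(th)],[np.sin(th),np.cos(th)]]);return th,b-r@a,r
E
python3 - <<'E'
from h import *
A=np.array([[115,195],[115,-225],[-135,-225],[-135,195]])/1000
u=(np.array([[92,47],[733,115],[698,495],[48,428]])+.5)/5-.5+[155,145]
Bt=ray(u,'top',.03)[:,:2]
us=np.array([[340,257],[201,230],[221.5,162],[348,184.5]])
Bs=ray(us,'scene',.03)[:,:2]
for n,B in(('top',Bt),('scene',Bs)):
    th,t,r=rigid2(A,B);print(n,th,t,((A@r.T+t-B)*1000).round(1).tolist())
th,t,r=rigid2(np.r_[A,A],np.r_[Bt,Bs]);print(th,t)
def w(x,y):return (r@[x,y]+t).round(4)
for n,p in dict(seat=(.01,.09),crank=(.03,-.165),h0=(.03+.055*.7071,-.165-.055*.7071)).items():print(n,w(*p))
# knob dark region, in top
im=cv2.imread('pics/top0.png');g=im.max(2)
def pt(c):return (np.array(c)+.5)/5-.5+[155,145]
kt=ray(pt([588,412]),'top',.044)[0];print('knob top',kt,(r.T@(kt[:2]-t)))
ht=ray(pt([695,145]),'top',.15)[0];print('handle',ht,r.T@(ht[:2]-t))
pc=ray(pt([[155,303],[343,298],[346,395],[154,402]]),'top',.044)[:,:2]
thp,tp,_=rigid2(np.array([[30,60],[30,-60],[-30,-60],[-30,60]])/1000,pc);print('plate',thp,tp,'jig',r.T@(tp-t),thp-th)
s=cv2.imread('pics/scene0.png')[155:270,195:355];cv2.imwrite('pics/c2.png',cv2.resize(s,None,fx=5,fy=5,interpolation=cv2.INTER_CUBIC))
pb=[w(-.135,.195),w(.04,.15)]
E
```

```text
top -0.12220113160519903 [0.54382444 0.05808686] [[1.2, 1.0], [2.5, -2.5], [-2.3, -0.9], [-1.5, 2.5]]
scene -0.10177308768158105 [0.54782733 0.06159865] [[4.4, 5.8], [1.6, -6.6], [-2.6, -4.0], [-3.4, 4.8]]
-0.11206435518594528 [0.54582756 0.05984258]
seat [0.5658 0.1482]
crank [ 0.5572 -0.1075]
h0 [ 0.5915 -0.1505]
knob top [ 0.43842573 -0.07866266  0.044     ] [-0.0912391  -0.14964719]
handle [ 0.59278849 -0.14219468  0.15      ] [ 0.06926018 -0.19551831]
plate 0.01007867943493877 [0.48207046 0.13490962] jig [-0.07175191  0.06746622] 0.12214303462088405
```

View pics/c2.png

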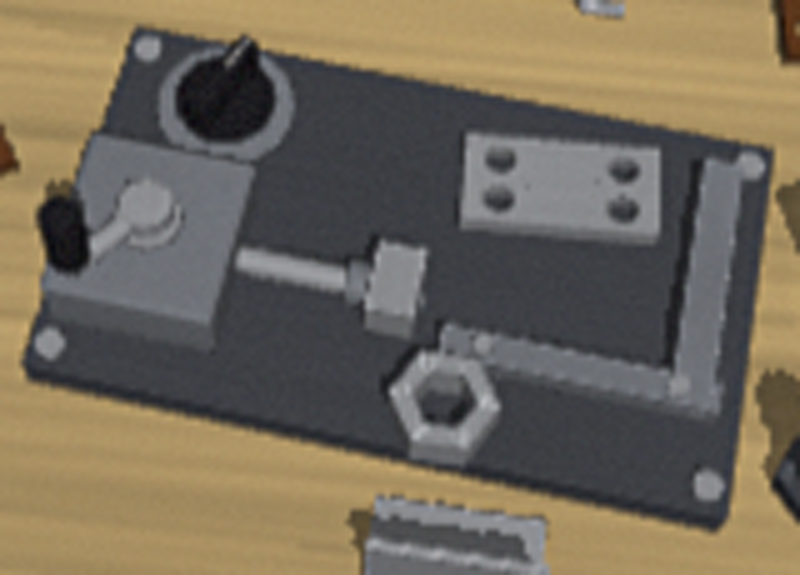

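>>> drive_tool(
  motion=[
    {"fingers":0.8,"linear":[0,0,0],"angular":[0,0,6.5]},
    {"fingers":0.8,"linear":[0,0,0],"angular":[0,0,6.5]},
    {"fingers":0.8,"linear":[0,0,0],"angular":[0,0,6.5]},
    {"fingers":0.8,"linear":[0.018,-0.037,0],"angular":[0,0,0]},
    {"fingers":0.8,"linear":[0.018,-0.037,0],"angular":[0,0,0]},
    {"fingers":0.8,"linear":[0.018,-0.037,0],"angular":[0,0,0]},
    {"fingers":0.8,"linear":[0.018,-0.037,0],"angular":[0,0,0]},
    {"fingers":0.8,"linear":[0.018,-0.037,0],"angular":[0,0,0]},
    {"fingers":0.8,"linear":[0.018,-0.037,0],"angular":[0,0,0]},
    {"fingers":0.8,"linear":[0.018,-0.037,0],"angular":[0,0,0]},
    {"fingers":0.8,"linear":[0.018,-0.037,0],"angular":[0,0,0]},
    {"fingers":0.8,"linear":[0.018,-0.037,0],"angular":[0,0,0]},
    {"fingers":0.8,"linear":[0.018,-0.037,0],"angular":[0,0,0]},
    {"fingers":0.8,"linear":[0.018,-0.037,0],"angular":[0,0,0]},
    {"fingers":0.8,"linear":[0.018,-0.037,0],"angular":[0,0,0]},
    {"fingers":0.8,"linear":[0.018,-0.037,0],"angular":[0,0,0]},
    {"fingers":0.8,"linear":[0.018,-0.037,0],"angular":[0,0,0]},
    {"fingers":0.8,"linear":[0.018,-0.037,0],"angular":[0,0,0]},
    {"fingers":0.8,"linear":[0.018,-0.037,0],"angular":[0,0,0]},
    {"fingers":0.8,"linear":[0.018,-0.037,0],"angular":[0,0,0]},
  ],
  newtons=30,
)

```text
t: 1.77
ee_pos: [0.5217, -0.044, 0.4044]
ee_rot: [0.998, -0.06, -0.0, 0.0]
force: [0.1, -0.3, 0.5]
grip_width: 0.0687
finger_force: 0.0
```

>>> drive_tool(
  motion=[
    {"fingers":0.8,"linear":[0.015,-0.037,0],"angular":[0,0,0]},
    {"fingers":0.8,"linear":[0.0,-0.037,0],"angular":[0,0,0]},
    {"fingers":0.8,"linear":[0,0,0],"angular":[0,0,0]},
    {"fingers":0.8,"linear":[0,0,0],"angular":[0,0,0]},
  ],
)

```text
t: 2.1
ee_pos: [0.5449, 0.0272, 0.404]
ee_rot: [0.998, -0.058, -0.001, 0.0]
force: [-0.5, -0.4, -0.0]
grip_width: 0.0685
finger_force: 0.0
```

```bash
python3 - <<'E'
from h import *
T=pose();im=eyes.camera('wrist');cv2.imwrite('pics/w1.png',im);np.save('T1.npy',T);print(T.round(4),get_obs()['t'])
E
```

```text
[[ 9.933e-01 -1.155e-01 -1.500e-03  5.449e-01]
 [-1.155e-01 -9.933e-01 -3.000e-04  2.720e-02]
 [-1.400e-03  4.000e-04 -1.000e+00  4.040e-01]
 [ 0.000e+00  0.000e+00  0.000e+00  1.000e+00]] 2.15
```

View pics/w1.png

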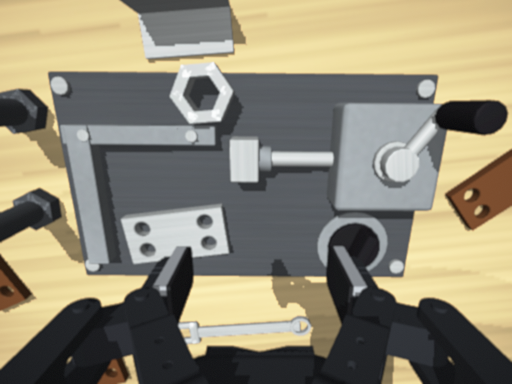

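The wrist picture shows the bed corners at (49,72), (438,76), (404,276) and (86,274). The plate's corners are at about (122,218), (221,206), (229,249) and (132,264). The crank hub is at (398,162) and the handle top at about (490,116).

```bash
python3 - <<'E'
from h import *
T=np.load('T1.npy');KC=cam('wrist',T)
A=np.array([[115,195],[115,-225],[-135,-225],[-135,195]])/1000
B=ray([[49,72],[438,76],[404,276],[86,274]],'wrist',.03,KC)[:,:2]
th,t,r=rigid2(A,B);print(th,t,((A@r.T+t-B)*1000).round(1).tolist())
J=lambda px,z:((ray(px,'wrist',z,KC)[:,:2]-t)@r).round(4).tolist()
im=cv2.imread('pics/w1.png');hsv=cv2.cvtColor(im,cv2.COLOR_BGR2HSV)
b=((hsv[...,2]>150)&(hsv[...,1]<60)).astype(np.uint8);b[:200]=0;b[:,240:]=0;b[:,:110]=0
k=max(cv2.findContours(b,0,2)[0],key=cv2.contourArea);h=cv2.minAreaRect((ray(k[:,0],'wrist',.044,KC)[:,:2].astype(np.float32)-t.astype(np.float32))@r.astype(np.float32)*1000);print('plate in jig',h,cv2.contourArea(k))
print('hub',J([398,160],.105),'handle',J([491,117],.156),'fence/stop top corner',J([103,144],.048),J([214,146],.048),'knob ring',J([355,243],.044))
print('stop',J([[103,200]],.05))
E
```

```text
-0.12491116128064574 [0.54261481 0.05915553] [[2.5, 2.3], [2.3, -2.9], [-2.8, -0.5], [-2.0, 1.0]]
plate in jig ((-69.92231750488281, 68.47051239013672), (62.96452713012695, 121.09443664550781), 7.931204795837402) 4339.0
hub [[0.0351, -0.158]] handle [[0.0753, -0.1949]] fence/stop top corner [[0.0396, 0.137]] [[0.0384, 0.017]] knob ring [[-0.0781, -0.1496]]
stop [[-0.0236, 0.1455]]
```

>>> drive_tool(
  motion=[
    {"fingers":0.8,"linear":[-0.034,-0.025,0],"angular":[0,0,0.5]},
    {"fingers":0.8,"linear":[-0.034,-0.025,0],"angular":[0,0,0]},
    {"fingers":0.8,"linear":[-0.034,-0.025,0],"angular":[0,0,0]},
    {"fingers":0.8,"linear":[-0.035,-0.025,0],"angular":[0,0,0]},
    {"fingers":0.8,"linear":[0,0,0.032],"angular":[0,0,0]},
    {"fingers":0.8,"linear":[0,0,0.032],"angular":[0,0,0]},
    {"fingers":0.8,"linear":[0,0,0.032],"angular":[0,0,0]},
    {"fingers":0.8,"linear":[0,0,0.032],"angular":[0,0,0]},
    {"fingers":0.8,"linear":[0,0,0.032],"angular":[0,0,0]},
    {"fingers":0.8,"linear":[0,0,0.03],"angular":[0,0,0]},
    {"fingers":0.8,"linear":[0,0,0],"angular":[0,0,0]},
    {"fingers":0.8,"linear":[0,0,0],"angular":[0,0,0]},
  ],
)

```text
t: 3.15
ee_pos: [0.423, 0.1386, 0.2134]
ee_rot: [0.998, -0.065, -0.002, 0.001]
force: [0.3, -0.2, 0.4]
grip_width: 0.0681
finger_force: 0.0
```

>>> drive_tool(
  motion=[
    {"fingers":0.8,"linear":[0,0,0.002],"angular":[0,0,0]},
    {"fingers":0.8,"linear":[0,0,0.002],"angular":[0,0,0]},
    {"fingers":0.8,"linear":[0,0,0.002],"angular":[0,0,0]},
    {"fingers":0.8,"linear":[0,0,0],"angular":[0,0,0]},
  ],
)

```text
t: 3.48
ee_pos: [0.4243, 0.1399, 0.21]
ee_rot: [0.998, -0.064, 0.001, -0.0]
force: [-0.8, 0.3, 0.2]
grip_width: 0.0683
finger_force: 0.0
```

>>> drive_tool(
  motion=[
    {"fingers":0.8,"linear":[0,0,0.002],"angular":[0,0,0]},
    {"fingers":0.8,"linear":[0,0,0.002],"angular":[0,0,0]},
    {"fingers":0.8,"linear":[0,0,0],"angular":[0,0,0]},
  ],
)

```text
t: 3.73
ee_pos: [0.4235, 0.14, 0.2046]
ee_rot: [0.998, -0.064, -0.0, 0.0]
force: [0.7, -0.1, 0.0]
grip_width: 0.0681
finger_force: 0.0
```

>>> drive_tool(
  motion=[
    {"fingers":0.8,"linear":[0,0,0.001],"angular":[0,0,0]},
    {"fingers":0.8,"linear":[0,0,0.001],"angular":[0,0,0]},
    {"fingers":0.8,"linear":[0,0,0],"angular":[0,0,0]},
  ],
)

```text
t: 3.98
ee_pos: [0.4236, 0.1399, 0.2025]
ee_rot: [0.998, -0.064, -0.0, 0.0]
force: [-0.3, -0.4, -0.2]
grip_width: 0.0684
finger_force: 0.0
```

>>> drive_tool(
  motion=[
    {"fingers":0.8,"linear":[0,0,0.001],"angular":[0,0,0]},
    {"fingers":0.8,"linear":[0,0,0.001],"angular":[0,0,0]},
    {"fingers":0.8,"linear":[0,0,0],"angular":[0,0,0]},
  ],
)

```text
t: 4.23
ee_pos: [0.4236, 0.1399, 0.2005]
ee_rot: [0.998, -0.064, -0.0, 0.0]
force: [0.0, -0.1, -0.1]
grip_width: 0.0685
finger_force: 0.0
```

>>> drive_tool(
  motion=[
    {"fingers":0.8,"linear":[0,0,0.001],"angular":[0,0,0]},
    {"fingers":0.8,"linear":[0,0,0.001],"angular":[0,0,0]},
    {"fingers":0.8,"linear":[0,0,0.001],"angular":[0,0,0]},
    {"fingers":0.8,"linear":[0,0,0],"angular":[0,0,0]},
  ],
)

```text
t: 4.57
ee_pos: [0.4236, 0.1399, 0.1975]
ee_rot: [0.998, -0.064, -0.0, 0.0]
force: [0.3, -0.2, 0.4]
grip_width: 0.0685
finger_force: 0.0
```

>>> drive_tool(
  motion=[
    {"fingers":0.8,"linear":[0,0,0.001],"angular":[0,0,0]},
    {"fingers":0.8,"linear":[0,0,0.001],"angular":[0,0,0]},
    {"fingers":0.8,"linear":[0,0,0],"angular":[0,0,0]},
  ],
)

```text
t: 4.82
ee_pos: [0.4239, 0.1399, 0.1962]
ee_rot: [0.998, -0.064, -0.0, 0.0]
force: [-2.1, -1.1, 3.5]
grip_width: 0.0682
finger_force: 2.2
```

>>> drive_tool(
  motion=[
    {"fingers":0.8,"linear":[0,0,-0.004],"angular":[0,0,0]},
    {"fingers":0.8,"linear":[0,0,-0.001],"angular":[0,0,0]},
    {"fingers":0.8,"linear":[0.012,0,0],"angular":[0,0,0]},
    {"fingers":0.8,"linear":[0.012,0,0],"angular":[0,0,0]},
    {"fingers":0.8,"linear":[0.01,0,0],"angular":[0,0,0]},
    {"fingers":0.8,"linear":[0.01,0,0],"angular":[0,0,0]},
    {"fingers":0.8,"linear":[0.01,0,0],"angular":[0,0,0]},
    {"fingers":0.8,"linear":[0.01,0,0],"angular":[0,0,0]},
    {"fingers":0.8,"linear":[0.01,0,0],"angular":[0,0,0]},
    {"fingers":0.8,"linear":[0.01,0,0],"angular":[0,0,0]},
    {"fingers":0.8,"linear":[0,0,0],"angular":[0,0,0]},
  ],
)

```text
t: 5.73
ee_pos: [0.5079, 0.1291, 0.2008]
ee_rot: [0.998, -0.064, -0.0, 0.0]
force: [0.5, -0.6, -0.3]
grip_width: 0.0684
finger_force: 0.0
```

>>> drive_tool(
  motion=[
    {"fingers":0.8,"linear":[0.003,0,0],"angular":[0,0,0]},
    {"fingers":0.8,"linear":[0.003,0,0],"angular":[0,0,0]},
    {"fingers":0.8,"linear":[0.002,0,0],"angular":[0,0,0]},
    {"fingers":0.8,"linear":[0,0,0],"angular":[0,0,0]},
  ],
)

```text
t: 6.07
ee_pos: [0.514, 0.1283, 0.2004]
ee_rot: [0.998, -0.064, -0.002, 0.0]
force: [-5.5, 1.1, 5.5]
grip_width: 0.0683
finger_force: 3.2
```

>>> drive_tool(
  motion=[
    {"fingers":0.8,"linear":[0.002,0,0],"angular":[0,0,0]},
    {"fingers":0.8,"linear":[0.001,0,0],"angular":[0,0,0]},
    {"fingers":0.8,"linear":[0,0,0],"angular":[0,0,0]},
  ],
)

```text
t: 6.32
ee_pos: [0.5167, 0.1279, 0.2004]
ee_rot: [0.998, -0.064, -0.002, 0.0]
force: [-6.5, 0.8, 4.8]
grip_width: 0.0684
finger_force: 3.7
```

>>> drive_tool(
  motion=[
    {"fingers":0.8,"linear":[0.002,0,0],"angular":[0,0,0]},
    {"fingers":0.8,"linear":[0.001,0,0],"angular":[0,0,0]},
    {"fingers":0.8,"linear":[0,0,0],"angular":[0,0,0]},
  ],
)

```text
t: 6.57
ee_pos: [0.5197, 0.1275, 0.2003]
ee_rot: [0.998, -0.064, -0.002, 0.0]
force: [-7.2, 1.3, 4.1]
grip_width: 0.0681
finger_force: 3.5
```

```bash
python3 - <<'E'
from h import *
T=pose();im=eyes.camera('wrist');a=eyes.camera('scene')[155:270,195:355]
cv2.imwrite('pics/m1.png',np.vstack([cv2.resize(im,(512,384)),cv2.resize(a,(512,216),interpolation=cv2.INTER_CUBIC)]));np.save('T2.npy',T)
E
```

```text
(no output)
```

View pics/m1.png

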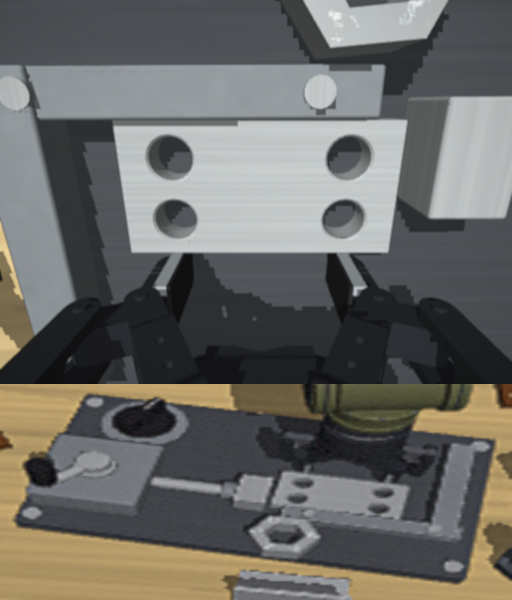

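The plate is square and nearly touching the fence. It still needs about 23 mm along +y, and the gap between the plate's end and the jaw is narrow. I'll measure that gap.

```bash
python3 - <<'E'
from h import *
T=np.load('T2.npy');KC=cam('wrist',T);th=-.124;t=np.array([.543,.0587]);r=np.array([[np.cos(th),-np.sin(th)],[np.sin(th),np.cos(th)]])
J=lambda px,z:((ray(px,'wrist',z,KC)[:,:2]-t)@r*1000).round(1).tolist()
print('plate top corners',J([[114,124],[406,121],[389,251],[132,253]],.044))
print('fence top edge',J([[40,119],[383,119]],.048),'stop top',J([[36,119]],.05))
print('jaw top left',J([[452,98],[433,215]],.063),'jaw foot',J([[399,192]],.03))
print('tcp',((T[:2,3]-t)@r*1000).round(1))
E
```

```text
plate top corners [[37.1, 123.3], [37.7, 4.1], [-21.3, 3.5], [-21.8, 123.9]]
fence top edge [[39.4, 150.2], [38.8, 15.2]] stop top [[39.5, 150.3]]
jaw top left [[46.3, -1.3], [4.0, -2.2]] jaw foot [[3.3, -4.0]]
tcp [-31.7  65.4]
```

The jaw face is already at y ≈ -2 mm, so the crank starts about one turn in and the gap is only about 5 mm. I'll push the plate's -y end with shut fingers just in front of the jaw (jig x < 3 mm), drifting slightly +x, and then push square against the fence again.

>>> drive_tool(
  motion=[
    {"fingers":0.8,"linear":[-0.02,0,0],"angular":[0,0,0]},
    {"fingers":0,"linear":[0,0,-0.035],"angular":[0,0,0]},
    {"fingers":0,"linear":[0,0,-0.035],"angular":[0,0,0]},
    {"fingers":0,"linear":[0.01,0.041,0],"angular":[0,0,0]},
    {"fingers":0,"linear":[0.026,0.03,0],"angular":[0,0,0]},
    {"fingers":0,"linear":[0,0.012,0],"angular":[0,0,0]},
    {"fingers":0,"linear":[0,0,0],"angular":[0,0,0]},
    {"fingers":0,"linear":[0,0,0.03],"angular":[0,0,0]},
    {"fingers":0,"linear":[0,0,0.03],"angular":[0,0,0]},
    {"fingers":0,"linear":[0,0,0.002],"angular":[0,0,0]},
    {"fingers":0,"linear":[0,0,0],"angular":[0,0,0]},
    {"fingers":0,"linear":[0,0,0],"angular":[0,0,0]},
  ],
)

```text
t: 7.67
ee_pos: [0.5261, 0.0441, 0.2093]
ee_rot: [0.998, -0.064, -0.0, -0.0]
force: [0.2, 0.2, 1.1]
grip_width: -0.0
finger_force: 0.0
```

>>> drive_tool(
  motion=[
    {"fingers":0,"linear":[0,-0.006,0],"angular":[0,0,0]},
    {"fingers":0,"linear":[0.001,-0.004,0],"angular":[0,0,0]},
    {"fingers":0,"linear":[0.001,-0.004,0],"angular":[0,0,0]},
    {"fingers":0,"linear":[0.001,-0.004,0],"angular":[0,0,0]},
    {"fingers":0,"linear":[0.001,-0.004,0],"angular":[0,0,0]},
    {"fingers":0,"linear":[0,0,0],"angular":[0,0,0]},
  ],
)

```text
t: 8.17
ee_pos: [0.5323, 0.0637, 0.2099]
ee_rot: [0.998, -0.063, -0.003, 0.004]
force: [-10.5, -12.5, 10.0]
grip_width: 0.0004
finger_force: 8.7
```

```bash
python3 - <<'E'
from h import *
T=pose();im=eyes.camera('wrist');np.save('T3.npy',T)
cv2.imwrite('pics/w3.png',im)
E
```

```text
(no output)
```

View pics/w3.png

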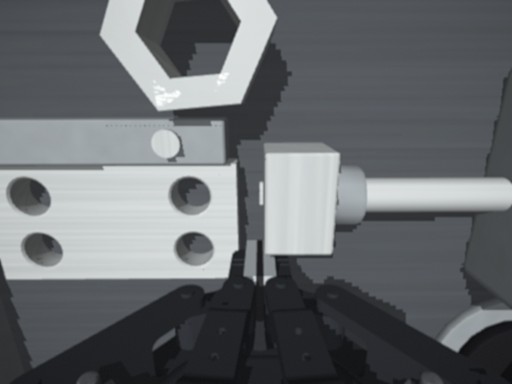

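```bash
python3 - <<'E'
from h import *
T=np.load('T3.npy');KC=cam('wrist',T);th=-.124;t=np.array([.543,.0587]);r=np.array([[np.cos(th),-np.sin(th)],[np.sin(th),np.cos(th)]])
J=lambda px,z:((ray(px,'wrist',z,KC)[:,:2]-t)@r*1000).round(1).tolist()
print('plate end',J([[238,168],[238,277],[10,278]],.044),'jaw top',J([[265,152],[265,254]],.063),'fence',J([[225,163]],.048),'tcp',((T[:2,3]-t)@r*1000).round(1), T[:3,2])
o=get_obs();print(o['force'],o['wrist_torque'])
E
```

```text
plate end [[36.9, 11.0], [-20.7, 12.3], [-20.5, 130.0]] jaw top [[47.2, -0.9], [2.9, -1.1]] fence [[40.0, 16.4]] tcp [-11.2   3.6] [-0.00564854 -0.00704995 -0.9999592 ]
[ -9.98115889 -13.16675685  10.8366826 ] [-2.03324508  1.64213851  0.12144913]
```

>>> drive_tool(
  motion=[
    {"fingers":0,"linear":[0,-0.003,0],"angular":[0,0,0]},
    {"fingers":0,"linear":[0,-0.003,0],"angular":[0,0,0]},
    {"fingers":0,"linear":[0,0,0],"angular":[0,0,0]},
  ],
)

```text
t: 8.47
ee_pos: [0.533, 0.0693, 0.2099]
ee_rot: [0.998, -0.063, -0.003, 0.004]
force: [-10.3, -14.6, 11.0]
grip_width: -0.0003
finger_force: 9.0
```

>>> drive_tool(
  motion=[
    {"fingers":0,"linear":[0,-0.003,0],"angular":[0,0,0]},
    {"fingers":0,"linear":[0,-0.003,0],"angular":[0,0,0]},
    {"fingers":0,"linear":[0,-0.003,0],"angular":[0,0,0]},
    {"fingers":0,"linear":[0,0,0],"angular":[0,0,0]},
  ],
)

```text
t: 8.8
ee_pos: [0.5341, 0.0782, 0.2099]
ee_rot: [0.998, -0.063, -0.003, 0.004]
force: [-10.5, -14.3, 11.4]
grip_width: -0.0002
finger_force: 9.2
```

>>> drive_tool(
  motion=[
    {"fingers":0,"linear":[0,-0.002,0],"angular":[0,0,0]},
    {"fingers":0,"linear":[0,-0.001,0],"angular":[0,0,0]},
    {"fingers":0,"linear":[0,0,0],"angular":[0,0,0]},
  ],
)

```text
t: 9.05
ee_pos: [0.5345, 0.0809, 0.2099]
ee_rot: [0.998, -0.063, -0.003, 0.004]
force: [-10.0, -15.0, 10.8]
grip_width: -0.0002
finger_force: 9.7
```

>>> drive_tool(
  motion=[
    {"fingers":0,"linear":[0,-0.001,0],"angular":[0,0,0]},
    {"fingers":0,"linear":[0,-0.001,0],"angular":[0,0,0]},
    {"fingers":0,"linear":[0,0,0],"angular":[0,0,0]},
  ],
)

```text
t: 9.3
ee_pos: [0.5347, 0.0828, 0.2099]
ee_rot: [0.998, -0.063, -0.003, 0.004]
force: [-10.2, -15.7, 10.8]
grip_width: 0.0
finger_force: 9.9
```

>>> drive_tool(
  motion=[
    {"fingers":0,"linear":[0,-0.001,0],"angular":[0,0,0]},
    {"fingers":0,"linear":[0,-0.001,0],"angular":[0,0,0]},
    {"fingers":0,"linear":[0,0,0],"angular":[0,0,0]},
  ],
)

```text
t: 9.55
ee_pos: [0.5362, 0.0858, 0.211]
ee_rot: [0.998, -0.064, 0.0, 0.001]
force: [-0.5, 0.3, 2.0]
grip_width: -0.0
finger_force: 0.2
```

```bash
python3 - <<'E'
from h import *
T=pose();im=eyes.camera('wrist');np.save('T4.npy',T)
cv2.imwrite('pics/w4.png',im);print(get_obs()['force'])
E
```

```text
[-4.5194086  -6.4556191   8.19654999]
```

View pics/w4.png

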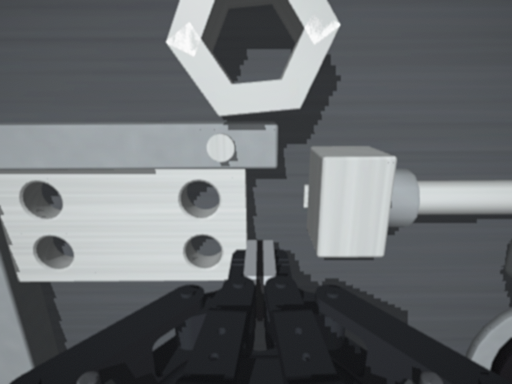

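```bash
cat >> h.py <<'E'
th=-.124;t=np.array([.543,.0587]);r=np.array([[np.cos(th),-np.sin(th)],[np.sin(th),np.cos(th)]])
def J(px,z,T):return ((ray(px,'wrist',z,cam('wrist',T))[:,:2]-t)@r*1000).round(1).tolist()
def tj(T):return ((T[:2,3]-t)@r*1000).round(1)
E
python3 - <<'E'
from h import *
T=np.load('T4.npy')
print('plate',J([[246,170],[240,282],[18,281],[2,215]],.044,T),'jaw top',J([[311,152],[318,257]],.063,T),'fence',J([[277,166]],.048,T),'stop',J([[35,372]],.05,T),'tcp',tj(T),T[2,3],T[:3,2])
E
```

```text
plate [[37.6, 30.5], [-22.4, 34.8], [-21.1, 151.3], [15.9, 149.9]] jaw top [[48.8, 3.9], [2.5, -1.3]] fence [[40.2, 16.4]] stop [[-75.9, 150.8]] tcp [-10.1  26. ] 0.21098387282723213 [ 3.77165937e-04 -2.26164755e-03 -9.99997371e-01]
```

>>> drive_tool(
  motion=[
    {"fingers":0,"linear":[0,0.006,0],"angular":[0,0,0]},
    {"fingers":0,"linear":[0,0,-0.035],"angular":[0,0,0]},
    {"fingers":0.7,"linear":[0,0,-0.015],"angular":[0,0,0]},
    {"fingers":0.7,"linear":[-0.025,-0.033,0],"angular":[0,0,0]},
    {"fingers":0.7,"linear":[-0.025,-0.033,0],"angular":[0,0,0]},
    {"fingers":0.7,"linear":[0,0,0],"angular":[0,0,0]},
    {"fingers":0.7,"linear":[0,0,0.03],"angular":[0,0,0]},
    {"fingers":0.7,"linear":[0,0,0.028],"angular":[0,0,0]},
    {"fingers":0.7,"linear":[0,0,0],"angular":[0,0,0]},
    {"fingers":0.7,"linear":[0.01,0,0],"angular":[0,0,0]},
    {"fingers":0.7,"linear":[0,0,0],"angular":[0,0,0]},
  ],
)

```text
t: 10.52
ee_pos: [0.5052, 0.1513, 0.2016]
ee_rot: [0.998, -0.064, 0.001, -0.0]
force: [0.3, -0.8, -0.0]
grip_width: 0.0599
finger_force: 0.0
```

>>> drive_tool(
  motion=[
    {"fingers":0.7,"linear":[0.007,0,0],"angular":[0,0,0]},
    {"fingers":0.7,"linear":[0.006,0,0],"angular":[0,0,0]},
    {"fingers":0.7,"linear":[0.003,0,0],"angular":[0,0,0]},
    {"fingers":0.7,"linear":[0.002,0,0],"angular":[0,0,0]},
    {"fingers":0.7,"linear":[0,0,0],"angular":[0,0,0]},
  ],
)

```text
t: 10.93
ee_pos: [0.5219, 0.1489, 0.2009]
ee_rot: [0.998, -0.064, -0.0, -0.0]
force: [0.5, 0.7, -0.2]
grip_width: 0.0593
finger_force: 0.0
```

>>> drive_tool(
  motion=[
    {"fingers":0.7,"linear":[0.001,0,0],"angular":[0,0,0]},
    {"fingers":0.7,"linear":[0.001,0,0],"angular":[0,0,0]},
    {"fingers":0.7,"linear":[0,0,0],"angular":[0,0,0]},
  ],
)

```text
t: 11.18
ee_pos: [0.5227, 0.1489, 0.2006]
ee_rot: [0.998, -0.064, -0.002, 0.0]
force: [-6.3, -0.1, 5.4]
grip_width: 0.06
finger_force: 3.2
```

>>> drive_tool(
  motion=[
    {"fingers":0.7,"linear":[0.001,0,0],"angular":[0,0,0]},
    {"fingers":0.7,"linear":[0.001,0,0],"angular":[0,0,0]},
    {"fingers":0.7,"linear":[0,0,0],"angular":[0,0,0]},
  ],
)

```text
t: 11.43
ee_pos: [0.5236, 0.1489, 0.2005]
ee_rot: [0.998, -0.064, -0.004, 0.0]
force: [-13.6, 1.4, 11.9]
grip_width: 0.0595
finger_force: 6.8
```

>>> drive_tool(
  motion=[
    {"fingers":0.7,"linear":[0.001,0,0],"angular":[0,0,0]},
    {"fingers":0.7,"linear":[0,0,0],"angular":[0,0,0]},
    {"fingers":0.7,"linear":[-0.017,0,0],"angular":[0,0,0]},
    {"fingers":0.7,"linear":[0,0,-0.04],"angular":[0,0,0]},
    {"fingers":0.7,"linear":[0,0,-0.04],"angular":[0,0,0]},
    {"fingers":0.7,"linear":[0,0,-0.04],"angular":[0,0,0]},
    {"fingers":0.7,"linear":[0,0,0],"angular":[0,0,0]},
    {"fingers":0.7,"linear":[0,0,0],"angular":[0,0,0]},
  ],
)

```text
t: 12.1
ee_pos: [0.5106, 0.1507, 0.3246]
ee_rot: [0.998, -0.064, 0.004, -0.001]
force: [-0.2, -0.9, -1.1]
grip_width: 0.0601
finger_force: 0.0
```

```bash
python3 - <<'E'
from h import *
T=pose();im=eyes.camera('wrist');np.save('T5.npy',T);cv2.imwrite('pics/w5.png',im)
hsv=cv2.cvtColor(im,cv2.COLOR_BGR2HSV)
for v in(185,205):
    b=((hsv[...,2]>v)&(hsv[...,1]<60)).astype(np.uint8)
    for k in cv2.findContours(b,0,2)[0]:
        if cv2.contourArea(k)>3000:
            W=np.array(J(k[:,0],.044,T),np.float32);print(v,cv2.contourArea(k),cv2.boundingRect(k),cv2.minAreaRect(W))
print(tj(T),T[2,3])
E
```

```text
185 9919.0 (181, 100, 148, 73) ((9.156734466552734, 90.94860076904297), (118.9404296875, 58.61378479003906), 89.75577545166016)
205 9569.0 (182, 101, 146, 72) ((8.750675201416016, 90.82048797607422), (117.38874816894531, 57.81594467163086), 89.82476806640625)
[-43.5  87.3] 0.3246464428417933
```

The plate is seated: measured at (9.1, 90.9) mm against the nominal (10, 90), and square within 0.3°. Next is the crank.

>>> drive_tool(
  motion=[
    {"fingers":0.7,"linear":[0,0,-0.036],"angular":[0,0,0]},
    {"fingers":0.7,"linear":[0.014,0.036,0],"angular":[0,0,0]},
    {"fingers":0.7,"linear":[0.014,0.036,0],"angular":[0,0,0]},
    {"fingers":0.7,"linear":[0.014,0.036,0],"angular":[0,0,0]},
    {"fingers":0.7,"linear":[0.014,0.036,0],"angular":[0,0,0]},
    {"fingers":0.7,"linear":[0.014,0.036,0],"angular":[0,0,0]},
    {"fingers":0.7,"linear":[0.014,0.036,0],"angular":[0,0,0]},
    {"fingers":0.7,"linear":[0.014,0.036,0],"angular":[0,0,0]},
    {"fingers":0.7,"linear":[0.014,0.036,0],"angular":[0,0,0]},
    {"fingers":0.7,"linear":[0,0,0],"angular":[0,0,0]},
    {"fingers":0.7,"linear":[0,0,0],"angular":[0,0,0]},
    {"fingers":0.7,"linear":[0,0,0],"angular":[0,0,0]},
  ],
)

```text
t: 13.15
ee_pos: [0.5834, -0.1494, 0.3543]
ee_rot: [0.998, -0.064, -0.002, -0.001]
force: [-0.9, 0.8, 0.5]
grip_width: 0.0594
finger_force: 0.0
```

```bash
python3 - <<'E'
from h import *
T=pose();im=eyes.camera('wrist');np.save('T6.npy',T);cv2.imwrite('pics/w6.png',im);print(tj(T),T[2,3])
print('exp handle px',proj(np.r_[r@[.069,-.204]+t,.156],'wrist',cam('wrist',T)))
E
```

```text
[  65.8 -201.5] 0.3543228782528528
exp handle px [[261.98749908 229.31060301]]
```

View pics/w6.png

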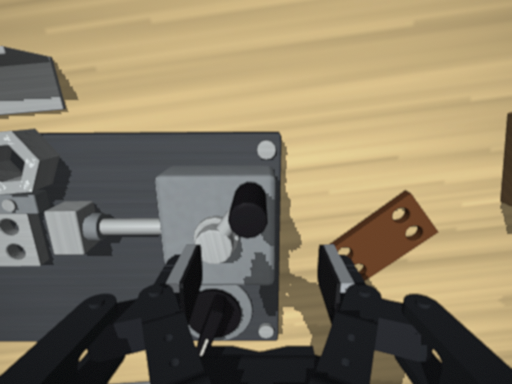

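The handle's top is at about (248,213), its hub at (215,240), and the jaw at (72,228).

```bash
python3 - <<'E'
from h import *
T=np.load('T6.npy');im=cv2.imread('pics/w6.png')
b=(im.max(2)<22).astype(np.uint8);b[:170]=0;b[250:]=0;b[:,:220]=0;b[:,280:]=0
k=max(cv2.findContours(b,0,2)[0],key=cv2.contourArea);print(cv2.boundingRect(k))
p=k[:,0];low=p[p[:,1]>p[:,1].max()-26];c,rad=cv2.minEnclosingCircle(low);print(c,rad)
H=J([c],.156,T);print('handle',H,'r mm',rad/298*(T[2,3]-.03-.156)*1000,'tool delta',(np.array(H)/1000-tj(T)/1000))
print('hub',J([215,240],.106,T),'housing top corners',J([[158,178],[273,173]],.078,T),'bed corner',J([[281,133],[279,338]],.03,T))
E
```

```text
(232, 184, 34, 30)
(249.64389038085938, 202.9503631591797) 18.35235595703125
handle [[86.0, -196.7]] r mm 10.366179118820096 tool delta [[0.0202 0.0048]]
hub [[37.8, -166.6]] housing top corners [[82.2, -116.5], [86.0, -213.8]] bed corner [[114.3, -223.3], [-130.4, -224.9]]
```

```bash
python3 - <<'E'
from h import *
T=np.load('T6.npy');im=cv2.imread('pics/w6.png');g=im.max(2)
for y in range(178,248,5):print(y,g[y,224:280:3].tolist())
for v in(30,45,60):
    b=(g<v).astype(np.uint8);b[:170]=0;b[245:]=0;b[:,:222]=0;b[:,280:]=0
    k=max(cv2.findContours(b,0,2)[0],key=cv2.contourArea);x,y,w,h=cv2.boundingRect(k)
    c=[x+w/2-.5,y+h-w/2-.5];print(v,(x,y,w,h),c,J([c],.156,T))
E
```

```text
178 [150, 151, 150, 152, 151, 151, 151, 151, 152, 151, 151, 151, 150, 151, 150, 145, 124, 56, 69]
183 [148, 148, 148, 146, 147, 143, 112, 53, 30, 33, 42, 104, 146, 149, 148, 142, 117, 65, 44]
188 [148, 148, 147, 150, 121, 21, 21, 22, 21, 21, 20, 20, 13, 112, 149, 144, 119, 65, 44]
193 [149, 148, 147, 134, 22, 22, 21, 23, 22, 21, 16, 19, 16, 12, 102, 137, 120, 64, 44]
198 [150, 151, 149, 73, 21, 22, 22, 21, 19, 21, 18, 18, 17, 12, 58, 81, 104, 61, 42]
203 [149, 148, 137, 20, 23, 24, 37, 42, 37, 32, 25, 17, 14, 12, 51, 82, 77, 54, 43]
208 [147, 150, 78, 27, 35, 36, 33, 33, 33, 34, 33, 33, 31, 14, 46, 82, 75, 54, 43]
213 [141, 156, 36, 34, 33, 33, 33, 32, 32, 32, 32, 32, 31, 31, 32, 83, 76, 53, 44]
218 [170, 165, 28, 33, 32, 32, 32, 32, 32, 29, 32, 32, 32, 31, 30, 82, 76, 53, 46]
223 [188, 175, 33, 31, 31, 31, 32, 30, 30, 30, 29, 32, 31, 30, 31, 83, 76, 52, 44]
228 [187, 180, 106, 27, 31, 31, 30, 30, 31, 30, 31, 30, 30, 29, 79, 83, 76, 51, 43]
233 [175, 151, 107, 87, 41, 30, 30, 32, 29, 29, 29, 27, 70, 80, 83, 81, 76, 52, 43]
238 [182, 168, 78, 87, 177, 87, 133, 105, 97, 121, 129, 148, 148, 103, 83, 82, 76, 52, 44]
243 [177, 184, 159, 78, 96, 80, 137, 146, 146, 146, 146, 146, 145, 146, 131, 85, 74, 50, 43]
30 (230, 183, 37, 54) [248.0, 218.0] [[76.4, -195.6]]
45 (229, 183, 38, 54) [247.5, 217.5] [[76.8, -195.3]]
60 (229, 183, 39, 55) [248.0, 218.0] [[76.4, -195.6]]
```

Handle at jig (76.4,-195.6) gives a radius of 55.6 mm (55 expected) and an angle of -33.4°. So the crank is at about 6.1 rad, which agrees with the jaw face at -2 mm, and about 731° remain. I'll descend and grip.

>>> drive_tool(
  motion=[
    {"fingers":0.7,"linear":[0.01,-0.006,0],"angular":[0,0,0]},
    {"fingers":0.7,"linear":[0,0,0.022],"angular":[0,0,0]},
    {"fingers":0.7,"linear":[0,0,0.022],"angular":[0,0,0]},
    {"fingers":0.7,"linear":[0,0,0.022],"angular":[0,0,0]},
    {"fingers":0.7,"linear":[0,0,0],"angular":[0,0,0]},
    {"fingers":0.7,"linear":[0,0,0],"angular":[0,0,0]},
  ],
  newtons=40,
)

```text
t: 13.7
ee_pos: [0.5944, -0.1433, 0.2893]
ee_rot: [0.998, -0.063, -0.002, -0.001]
force: [0.8, -0.5, 0.3]
grip_width: 0.06
finger_force: 0.0
```

>>> drive_tool(
  motion=[
    {"fingers":0.0,"linear":[0,0,0],"angular":[0,0,0]},
    {"fingers":0.0,"linear":[0,0,0],"angular":[0,0,0]},
    {"fingers":0.0,"linear":[0,0,0],"angular":[0,0,0]},
    {"fingers":0.0,"linear":[0,0,0],"angular":[0,0,0]},
    {"fingers":0.0,"linear":[0,0,0],"angular":[0,0,0]},
  ],
)

```text
t: 14.12
ee_pos: [0.5952, -0.1448, 0.293]
ee_rot: [0.998, -0.064, 0.002, 0.0]
force: [0.4, 2.3, 6.3]
grip_width: 0.0241
finger_force: 39.1
```

```bash
python3 - <<'E'
from h import *
o=get_obs();T=pose(o);print(tj(T),T.round(4),o['force'],o['wrist_torque'],o['grip_width'],o['finger_force'],o['t'])
g=T[:3,3]+.155*T[:3,2];print('grip jig',(g[:2]-t)@r)
E
```

```text
[  77.  -195.5] [[ 9.918e-01 -1.281e-01  3.400e-03  5.952e-01]
 [-1.281e-01 -9.918e-01 -4.000e-04 -1.448e-01]
 [ 3.400e-03 -0.000e+00 -1.000e+00  2.930e-01]
 [ 0.000e+00  0.000e+00  0.000e+00  1.000e+00]] [0.36432506 2.29891959 6.32453864] [ 0.33347338  0.05972713 -0.02893691] 0.02411922158568005 39.095712304115295 14.1167
grip jig [ 0.0775099  -0.19547775]
```

```bash
python3 - <<'E'
import numpy as np
def rows(a,s,n):
    p=np.radians(a+s*np.arange(n+1));q=55*np.c_[np.cos(p),np.sin(p)]
    print(a,s,[(round(x/1000,4),round(y/1000,4)) for x,y in np.diff(q,axis=0)])
rows(33,9,10);rows(123,18,20)
E
```

```text
33 9 [(np.float64(-0.0053), np.float64(0.0068)), (np.float64(-0.0063), np.float64(0.0059)), (np.float64(-0.0071), np.float64(0.0049)), (np.float64(-0.0078), np.float64(0.0037)), (np.float64(-0.0083), np.float64(0.0025)), (np.float64(-0.0086), np.float64(0.0011)), (np.float64(-0.0086), np.float64(-0.0002)), (np.float64(-0.0085), np.float64(-0.0016)), (np.float64(-0.0081), np.float64(-0.0029)), (np.float64(-0.0076), np.float64(-0.0041))]
123 18 [(np.float64(-0.0128), np.float64(-0.0115)), (np.float64(-0.0086), np.float64(-0.0149)), (np.float64(-0.0036), np.float64(-0.0168)), (np.float64(0.0018), np.float64(-0.0171)), (np.float64(0.007), np.float64(-0.0157)), (np.float64(0.0115), np.float64(-0.0128)), (np.float64(0.0149), np.float64(-0.0086)), (np.float64(0.0168), np.float64(-0.0036)), (np.float64(0.0171), np.float64(0.0018)), (np.float64(0.0157), np.float64(0.007)), (np.float64(0.0128), np.float64(0.0115)), (np.float64(0.0086), np.float64(0.0149)), (np.float64(0.0036), np.float64(0.0168)), (np.float64(-0.0018), np.float64(0.0171)), (np.float64(-0.007), np.float64(0.0157)), (np.float64(-0.0115), np.float64(0.0128)), (np.float64(-0.0149), np.float64(0.0086)), (np.float64(-0.0168), np.float64(0.0036)), (np.float64(-0.0171), np.float64(-0.0018)), (np.float64(-0.0157), np.float64(-0.007))]
```

>>> drive_tool(
  motion=[
    {"fingers":0,"linear":[-0.0053,0.0068,-0.003],"angular":[0,0,0]},
    {"fingers":0,"linear":[-0.0063,0.0059,0],"angular":[0,0,0]},
    {"fingers":0,"linear":[-0.0071,0.0049,0],"angular":[0,0,0]},
    {"fingers":0,"linear":[-0.0078,0.0037,0],"angular":[0,0,0]},
    {"fingers":0,"linear":[-0.0083,0.0025,0],"angular":[0,0,0]},
    {"fingers":0,"linear":[-0.0086,0.0011,0],"angular":[0,0,0]},
    {"fingers":0,"linear":[-0.0086,-0.0002,0],"angular":[0,0,0]},
    {"fingers":0,"linear":[-0.0085,-0.0016,0],"angular":[0,0,0]},
    {"fingers":0,"linear":[-0.0081,-0.0029,0],"angular":[0,0,0]},
    {"fingers":0,"linear":[-0.0076,-0.0041,0],"angular":[0,0,0]},
    {"fingers":0,"linear":[0,0,0],"angular":[0,0,0]},
    {"fingers":0,"linear":[0,0,0],"angular":[0,0,0]},
  ],
)

```text
t: 15.12
ee_pos: [0.517, -0.1486, 0.293]
ee_rot: [0.998, -0.065, 0.003, -0.004]
force: [11.8, 13.9, -6.3]
grip_width: 0.0241
finger_force: 41.1
```

>>> drive_tool(
  motion=[
    {"fingers":0,"linear":[-0.012,-0.0127,0],"angular":[0,0,0]},
    {"fingers":0,"linear":[-0.0086,-0.0149,0],"angular":[0,0,0]},
    {"fingers":0,"linear":[-0.0036,-0.0168,0],"angular":[0,0,0]},
    {"fingers":0,"linear":[0.0018,-0.0171,0],"angular":[0,0,0]},
    {"fingers":0,"linear":[0.007,-0.0157,0],"angular":[0,0,0]},
    {"fingers":0,"linear":[0.0115,-0.0128,0],"angular":[0,0,0]},
    {"fingers":0,"linear":[0.0149,-0.0086,0],"angular":[0,0,0]},
    {"fingers":0,"linear":[0.0168,-0.0036,0],"angular":[0,0,0]},
    {"fingers":0,"linear":[0.0171,0.0018,0],"angular":[0,0,0]},
    {"fingers":0,"linear":[0.0157,0.007,0],"angular":[0,0,0]},
    {"fingers":0,"linear":[0,0,0],"angular":[0,0,0]},
  ],
)

```text
t: 16.03
ee_pos: [0.5907, -0.0659, 0.2932]
ee_rot: [0.998, -0.065, 0.002, -0.002]
force: [8.4, 9.1, -4.8]
grip_width: 0.0242
finger_force: 42.1
```

>>> drive_tool(
  motion=[
    {"fingers":0,"linear":[0.0138,0.0105,0],"angular":[0,0,0]},
    {"fingers":0,"linear":[0.0086,0.0149,0],"angular":[0,0,0]},
    {"fingers":0,"linear":[0.0036,0.0168,0],"angular":[0,0,0]},
    {"fingers":0,"linear":[-0.0018,0.0171,0],"angular":[0,0,0]},
    {"fingers":0,"linear":[-0.007,0.0157,0],"angular":[0,0,0]},
    {"fingers":0,"linear":[-0.0115,0.0128,0],"angular":[0,0,0]},
    {"fingers":0,"linear":[-0.0149,0.0086,0],"angular":[0,0,0]},
    {"fingers":0,"linear":[-0.0168,0.0036,0],"angular":[0,0,0]},
    {"fingers":0,"linear":[-0.0171,-0.0018,0],"angular":[0,0,0]},
    {"fingers":0,"linear":[-0.0157,-0.007,0],"angular":[0,0,0]},
    {"fingers":0,"linear":[-0.0128,-0.0115,0],"angular":[0,0,0]},
    {"fingers":0,"linear":[-0.0086,-0.0149,0],"angular":[0,0,0]},
    {"fingers":0,"linear":[-0.0036,-0.0168,0],"angular":[0,0,0]},
    {"fingers":0,"linear":[0.0018,-0.0171,0],"angular":[0,0,0]},
    {"fingers":0,"linear":[0.007,-0.0157,0],"angular":[0,0,0]},
    {"fingers":0,"linear":[0.0115,-0.0128,0],"angular":[0,0,0]},
    {"fingers":0,"linear":[0.0149,-0.0086,0],"angular":[0,0,0]},
    {"fingers":0,"linear":[0.0168,-0.0036,0],"angular":[0,0,0]},
    {"fingers":0,"linear":[0.0171,0.0018,0],"angular":[0,0,0]},
    {"fingers":0,"linear":[0,0,0],"angular":[0,0,0]},
  ],
)

```text
t: 17.7
ee_pos: [0.5761, -0.0562, 0.2931]
ee_rot: [0.998, -0.064, 0.0, -0.001]
force: [2.1, 6.6, -2.5]
grip_width: 0.0238
finger_force: 42.7
```

>>> drive_tool(
  motion=[
    {"fingers":0,"linear":[0.0157,0.007,0],"angular":[0,0,0]},
    {"fingers":0,"linear":[0.0128,0.0115,0],"angular":[0,0,0]},
    {"fingers":0,"linear":[0.0086,0.0149,0],"angular":[0,0,0]},
    {"fingers":0,"linear":[0.0036,0.0168,0],"angular":[0,0,0]},
    {"fingers":0,"linear":[0,0.0058,0],"angular":[0,0,0]},
    {"fingers":0,"linear":[-0.0006,0.0057,0],"angular":[0,0,0]},
    {"fingers":0,"linear":[-0.0012,0.0056,0],"angular":[0,0,0]},
    {"fingers":0,"linear":[-0.0018,0.0055,0],"angular":[0,0,0]},
    {"fingers":0,"linear":[-0.0023,0.0053,0],"angular":[0,0,0]},
    {"fingers":0,"linear":[-0.0029,0.005,0],"angular":[0,0,0]},
    {"fingers":0,"linear":[0,0,0],"angular":[0,0,0]},
  ],
)

```text
t: 18.62
ee_pos: [0.5952, -0.1444, 0.2932]
ee_rot: [0.998, -0.065, 0.001, 0.001]
force: [6.0, -3.9, -7.7]
grip_width: 0.0246
finger_force: 42.3
```

>>> drive_tool(
  motion=[
    {"fingers":0,"linear":[-0.0017,0.0023,0],"angular":[0,0,0]},
    {"fingers":0,"linear":[-0.0018,0.0023,0],"angular":[0,0,0]},
    {"fingers":0,"linear":[-0.0019,0.0022,0],"angular":[0,0,0]},
    {"fingers":0,"linear":[0,0,0],"angular":[0,0,0]},
  ],
)

```text
t: 18.95
ee_pos: [0.5895, -0.1496, 0.2932]
ee_rot: [0.998, -0.065, 0.002, 0.0]
force: [8.3, 0.1, -7.8]
grip_width: 0.024
finger_force: 42.2
```

>>> drive_tool(
  motion=[
    {"fingers":0,"linear":[-0.002,0.002,0],"angular":[0,0,0]},
    {"fingers":0,"linear":[-0.002,0.002,0],"angular":[0,0,0]},
    {"fingers":0,"linear":[0,0,0],"angular":[0,0,0]},
  ],
)

```text
t: 19.2
ee_pos: [0.5869, -0.1512, 0.2934]
ee_rot: [0.998, -0.065, 0.006, -0.002]
force: [21.2, 8.2, -13.7]
grip_width: 0.024
finger_force: 41.7
```

>>> drive_tool(
  motion=[
    {"fingers":0,"linear":[-0.0015,0.0015,0],"angular":[0,0,0]},
    {"fingers":0,"linear":[0,0,0],"angular":[0,0,0]},
  ],
)

```text
t: 19.37
ee_pos: [0.5861, -0.1516, 0.2934]
ee_rot: [0.998, -0.065, 0.008, -0.003]
force: [27.3, 12.0, -16.8]
grip_width: 0.0241
finger_force: 41.5
```

The crank is at its end stop: the force rises while the position holds. I'll release it and look at the knob.

>>> drive_tool(
  motion=[
    {"fingers":0.8,"linear":[0,0,0],"angular":[0,0,0]},
    {"fingers":0.8,"linear":[0,0,0],"angular":[0,0,0]},
    {"fingers":0.8,"linear":[0,0,0],"angular":[0,0,0]},
    {"fingers":0.8,"linear":[0,0,0],"angular":[0,0,0]},
    {"fingers":0.8,"linear":[0,0,-0.033],"angular":[0,0,0]},
    {"fingers":0.8,"linear":[0,0,-0.035],"angular":[0,0,0]},
    {"fingers":0.8,"linear":[-0.04,-0.01,0],"angular":[0,0,0]},
    {"fingers":0.8,"linear":[-0.04,-0.01,0],"angular":[0,0,0]},
    {"fingers":0.8,"linear":[-0.04,-0.01,0],"angular":[0,0,0]},
    {"fingers":0.8,"linear":[-0.04,-0.01,0],"angular":[0,0,0]},
    {"fingers":0.8,"linear":[-0.04,-0.01,0],"angular":[0,0,0]},
    {"fingers":0.8,"linear":[0,0,0],"angular":[0,0,0]},
    {"fingers":0.8,"linear":[0,0,0],"angular":[0,0,0]},
    {"fingers":0.8,"linear":[0,0,0],"angular":[0,0,0]},
  ],
)

```text
t: 20.53
ee_pos: [0.392, -0.0788, 0.3628]
ee_rot: [0.998, -0.064, 0.001, 0.001]
force: [-0.3, -0.5, 0.7]
grip_width: 0.0683
finger_force: 0.0
```

```bash
python3 - <<'E'
from h import *
T=pose();im=eyes.camera('wrist');np.save('T7.npy',T);cv2.imwrite('pics/w7.png',im);print(tj(T),T[2,3],get_obs()['force'])
E
```

```text
[-132.8 -155.1] 0.3628042402289996 [-0.41606559 -0.46041733 -0.05837632]
```

View pics/w7.png

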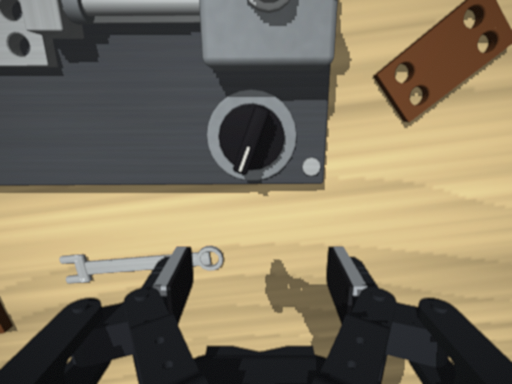

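The last view shows the knob's ring centred at (252,137) and the white mark from (248,148) to (240,171). The bar is already turned some way clockwise from jig x. I'll measure its angle from the pixels.

```bash
python3 - <<'E'
from h import *
T=np.load('T7.npy');im=cv2.imread('pics/w7.png');g=im.max(2)
for y in range(96,184,4):print(y,' '.join('%3d'%v for v in g[y,206:300:4]))
print('ring z.044',J([252,137],.044,T),'mark@.074',J([[248,149],[240,171]],.0745,T))
b=((g>95)&(g<190)).astype(np.uint8)*0
ring=((g>88)).astype(np.uint8);ring[:85]=0;ring[183:]=0;ring[:,:204]=0;ring[:,298:]=0
k=max(cv2.findContours(ring,0,1)[0],key=cv2.contourArea);k=k
W=np.array(J(k[:,0],.04,T),np.float32);print(cv2.boundingRect(k),cv2.fitEllipse(W))
print('crank handle ,jaw top est',J([[60,50]],.063,T))
E
```

```text
96  80  80  80  80  78  74  99 100 100 101 102 103 103 103 103 102 101  90  43  45  43  44  44  44
100  79  78  78  78 112 156 152 148 149 153 154 154 152 154 153 150 149 153 139  55  54  54  66  71
104  82  82  82 118 153 153 153 151 145 104  75  59  58 102 130 151 148 149 151 146  81  83  82  83
108  82  82  91 152 150 154 151  79  39  36  36  37  32  35  29  50 136 150 150 150 132  79  81  81
112  81  80 151 150 151 150  53  36  36  37  36  36  34  39  36  31  31 115 148 150 150 101  82  81
116  79 103 151 149 151  51  37  36  36  35  36  32  39  37  35  26  23  32 133 148 149 141  80  80
120  80 144 152 152 115  35  36  35  36  35  36  31  38  36  34  19  21  32  40 147 148 147  88  82
124  78 153 152 153  37  36  36  35  37  35  34  36  37  34  31  19  21  26  35 116 147 148 120  81
128  83 153 154 141  32  34  36  34  33  34  31  36  35  31  23  20  21  21  34  52 148 149 134  82
132  93 155 152 124  34  35  36  35  34  33  31  36  35  33  18  21  19  23  34  33 144 148 145  80
136  95 153 152  95  35  34  34  33  34  32  36  36  33  29  20  19  19  26  34  31 136 146 143  80
1
[... 636 characters left out ...]
31 212  28  16  17  19  19  32  56  99 144 146  82  83  83  83
168  79  79  79  79 116 152 152  33  78 142  27  20  22  29  54  83 126 146 146  76  79  81  80  81
172  78  78  78  77  77 103 151 129  63  26  29  82  83  83  94 149 146 137  68  78  80  79  80  80
176  81  82  81  82  80  82  74 109 146 134  82  82  83  83 119 136  81  70  82  81  82  82  81  82
180  80  80  79  79  80  78  80  80  78  75  73  58  58  55  66  68  80  81  81  81  80  81  80  81
ring z.044 [[-85.3, -149.7]] mark@.074 [[-92.3, -146.9], [-111.6, -139.5]]
(206, 96, 91, 84) ((-86.48922729492188, -148.61166381835938), (77.69945526123047, 81.31888580322266), 3.5897252559661865)
crank handle ,jaw top est [[-12.3, 6.1]]
```

The knob axis is at jig (-85,-150). The bar stands at about 0.365 rad, and the mark's line passes through the axis. So I align by 20.7°, grip, and turn about 59°.

>>> drive_tool(
  motion=[
    {"fingers":0.5,"linear":[0.024,-0.0025,0],"angular":[0,0,0]},
    {"fingers":0.5,"linear":[0.024,-0.0028,0],"angular":[0,0,0]},
    {"fingers":0.5,"linear":[0,0,0],"angular":[0,0,6.9]},
    {"fingers":0.5,"linear":[0,0,0],"angular":[0,0,6.9]},
    {"fingers":0.5,"linear":[0,0,0],"angular":[0,0,6.9]},
    {"fingers":0.5,"linear":[0,0,0.033],"angular":[0,0,0]},
    {"fingers":0.5,"linear":[0,0,0.033],"angular":[0,0,0]},
    {"fingers":0.5,"linear":[0,0,0],"angular":[0,0,0]},
    {"fingers":0.5,"linear":[0,0,0],"angular":[0,0,0]},
  ],
)

```text
t: 21.33
ee_pos: [0.4408, -0.0797, 0.2939]
ee_rot: [0.97, -0.242, -0.003, -0.0]
force: [0.6, 0.0, 0.9]
grip_width: 0.043
finger_force: 0.0
```

```bash
python3 - <<'E'
from h import *
o=get_obs();T=pose(o);print(tj(T),T[2,3],'ang',np.degrees(np.arctan2(T[1,0],T[0,0])-th),o['qpos'],o['grip_width'],T[:3,2])
E
```

```text
[ -84.3 -149.9] 0.2939490435352149 ang -20.963340194093494 [-2.98745208e-01 -2.42426758e-01  2.19238682e+00 -1.49219160e-04
  1.19730078e+00  1.76198191e+00] 0.042986567547295414 [-0.00545798  0.00153548 -0.99998393]
```

>>> drive_tool(
  motion=[
    {"fingers":0.5,"linear":[0,0,0],"angular":[0,0,-6.9]},
    {"fingers":0.5,"linear":[0,0,0],"angular":[0,0,-6.9]},
    {"fingers":0.5,"linear":[0,0,0],"angular":[0,0,-6.9]},
    {"fingers":0.5,"linear":[0,0,0],"angular":[0,0,-6.9]},
    {"fingers":0.5,"linear":[0,0,0],"angular":[0,0,-6.9]},
    {"fingers":0.5,"linear":[0,0,0],"angular":[0,0,-6.9]},
    {"fingers":0.5,"linear":[0,0,0],"angular":[0,0,-6.9]},
    {"fingers":0.5,"linear":[0,0,0],"angular":[0,0,-6.9]},
    {"fingers":0.5,"linear":[0,0,0],"angular":[0,0,-6.9]},
    {"fingers":0.5,"linear":[0,0,0],"angular":[0,0,-6.9]},
    {"fingers":0.5,"linear":[0,0,0],"angular":[0,0,-6.9]},
    {"fingers":0.5,"linear":[0,0,0],"angular":[0,0,-6.9]},
    {"fingers":0.5,"linear":[0,0,0],"angular":[0,0,-6.9]},
    {"fingers":0.5,"linear":[0,0,0],"angular":[0,0,-6.9]},
    {"fingers":0.5,"linear":[0,0,0],"angular":[0,0,-6.9]},
    {"fingers":0.5,"linear":[0,0,0],"angular":[0,0,-6.9]},
    {"fingers":0.5,"linear":[0,0,0],"angular":[0,0,-6.9]},
    {"fingers":0.5,"linear":[0,0,0],"angular":[0,0,-6.9]},
    {"fingers":0.5,"linear":[0,0,0],"angular":[0,0,-6.9]},
    {"fingers":0.5,"linear":[0,0,0],"angular":[0,0,-6.9]},
  ],
)

```text
t: 23.0
ee_pos: [0.442, -0.0799, 0.2988]
ee_rot: [0.572, 0.821, 0.001, 0.002]
force: [-0.3, 0.5, -0.1]
grip_width: 0.0427
finger_force: 0.0
```

>>> drive_tool(
  motion=[
    {"fingers":0.5,"linear":[0,0,0],"angular":[0,0,-7]},
    {"fingers":0.5,"linear":[0,0,0],"angular":[0,0,-7]},
    {"fingers":0.5,"linear":[0,0,0],"angular":[0,0,-7]},
    {"fingers":0.5,"linear":[0,0,0],"angular":[0,0,-7]},
    {"fingers":0.5,"linear":[0,0,0],"angular":[0,0,-7]},
    {"fingers":0.5,"linear":[0,0,0],"angular":[0,0,-7]},
    {"fingers":0.5,"linear":[0,0,0],"angular":[0,0,0]},
    {"fingers":0.5,"linear":[0,0,0],"angular":[0,0,0]},
    {"fingers":0.5,"linear":[0,0,0],"angular":[0,0,0]},
  ],
)

```text
t: 23.75
ee_pos: [0.4411, -0.0796, 0.2972]
ee_rot: [0.244, 0.97, -0.0, 0.001]
force: [-0.1, 0.3, -0.3]
grip_width: 0.0431
finger_force: 0.0
```

```bash
python3 - <<'E'
from h import *
o=get_obs();T=pose(o);print(tj(T),T[2,3],'ang',np.degrees(np.arctan2(T[1,0],T[0,0])-th),o['qpos'].round(3),T[:3,2])
E
```

```text
[ -84.  -149.9] 0.29717655283557387 ang 158.90438097797445 [-0.298 -0.248  2.191 -0.     1.196 -1.377] [ 1.95522576e-03 -6.39197837e-04 -9.99997884e-01]
```

>>> drive_tool(
  motion=[
    {"fingers":0.5,"linear":[0,0,0.025],"angular":[0,0,0]},
    {"fingers":0.5,"linear":[0,0,0.025],"angular":[0,0,0]},
    {"fingers":0.5,"linear":[0,0,0.022],"angular":[0,0,0]},
    {"fingers":0.5,"linear":[0,0,0],"angular":[0,0,0]},
    {"fingers":0.5,"linear":[0,0,0],"angular":[0,0,0]},
  ],
  newtons=50,
)

```text
t: 24.17
ee_pos: [0.4401, -0.0792, 0.2232]
ee_rot: [0.243, 0.97, 0.0, -0.001]
force: [-0.1, 0.5, -0.6]
grip_width: 0.0428
finger_force: 0.0
```

>>> drive_tool(
  motion=[
    {"fingers":0,"linear":[0,0,0],"angular":[0,0,0]},
    {"fingers":0,"linear":[0,0,0],"angular":[0,0,0]},
    {"fingers":0,"linear":[0,0,0],"angular":[0,0,0]},
    {"fingers":0,"linear":[0,0,0],"angular":[0,0,0]},
    {"fingers":0,"linear":[0,0,0],"angular":[0,0,0]},
  ],
)

```text
t: 24.58
ee_pos: [0.4416, -0.0791, 0.226]
ee_rot: [0.243, 0.97, 0.001, 0.002]
force: [1.5, 4.9, 3.3]
grip_width: 0.0127
finger_force: 52.6
```

>>> drive_tool(
  motion=[
    {"fingers":0,"linear":[0,0,-0.002],"angular":[0,0,6]},
    {"fingers":0,"linear":[0,0,0],"angular":[0,0,6]},
    {"fingers":0,"linear":[0,0,0],"angular":[0,0,6]},
    {"fingers":0,"linear":[0,0,0],"angular":[0,0,6]},
    {"fingers":0,"linear":[0,0,0],"angular":[0,0,6]},
    {"fingers":0,"linear":[0,0,0],"angular":[0,0,6]},
    {"fingers":0,"linear":[0,0,0],"angular":[0,0,6]},
    {"fingers":0,"linear":[0,0,0],"angular":[0,0,6]},
    {"fingers":0,"linear":[0,0,0],"angular":[0,0,4]},
    {"fingers":0,"linear":[0,0,0],"angular":[0,0,0]},
  ],
)

```text
t: 25.42
ee_pos: [0.4401, -0.0799, 0.226]
ee_rot: [0.643, 0.766, -0.001, 0.001]
force: [-2.0, -5.6, -2.1]
grip_width: 0.0131
finger_force: 51.7
```

```bash
cat > s.py <<'E'
from h import *
o=get_obs();T=pose(o);print(tj(T),T[2,3],'ang',np.degrees(np.arctan2(T[1,0],T[0,0])-th),o['qpos'].round(3)[5],o['force'].round(1),o['wrist_torque'].round(2),o['grip_width'],o['t'])
E
python3 s.py
```

```text
[ -84.9 -150.3] 0.2260474973886113 ang 107.02687968952165 -0.471 [-2.  -5.6 -2.1] [-0.91  0.38 -0.04] 0.01310143232593326 25.4167
```

>>> drive_tool(
  motion=[
    {"fingers":0,"linear":[0,0,0],"angular":[0,0,2]},
    {"fingers":0,"linear":[0,0,0],"angular":[0,0,2]},
    {"fingers":0,"linear":[0,0,0],"angular":[0,0,2]},
    {"fingers":0,"linear":[0,0,0],"angular":[0,0,0]},
  ],
)

```text
t: 25.75
ee_pos: [0.44, -0.08, 0.2261]
ee_rot: [0.682, 0.732, -0.002, 0.0]
force: [-3.1, -4.5, -0.7]
grip_width: 0.0129
finger_force: 51.9
```

```bash
python3 s.py
```

```text
[ -85.  -150.4] 0.22608034054125165 ang 101.14375001557845 -0.368 [-3.1 -4.5 -0.7] [-1.    0.66 -0.04] 0.01294133428994556 25.75
```

>>> drive_tool(
  motion=[
    {"fingers":0,"linear":[0,0,0],"angular":[0,0,1.5]},
    {"fingers":0,"linear":[0,0,0],"angular":[0,0,1.5]},
    {"fingers":0,"linear":[0,0,0],"angular":[0,0,0]},
  ],
)

```text
t: 26.0
ee_pos: [0.44, -0.0798, 0.2261]
ee_rot: [0.699, 0.715, -0.002, 0.0]
force: [-3.0, -4.4, -0.1]
grip_width: 0.013
finger_force: 54.3
```

```bash
python3 s.py
```

```text
[ -85.1 -150.2] 0.22606690521739747 ang 98.35564965396227 -0.319 [-3.  -4.4 -0.1] [-0.79  0.64  0.99] 0.013008199066010098 26.0
```

>>> drive_tool(
  motion=[
    {"fingers":0,"linear":[0,0,0],"angular":[0,0,1.5]},
    {"fingers":0,"linear":[0,0,0],"angular":[0,0,1.5]},
    {"fingers":0,"linear":[0,0,0],"angular":[0,0,0]},
  ],
)

```text
t: 26.25
ee_pos: [0.4401, -0.0797, 0.2262]
ee_rot: [0.717, 0.697, -0.002, 0.001]
force: [-3.2, -3.3, 0.1]
grip_width: 0.0132
finger_force: 74.3
```

```bash
python3 s.py
```

```text
[ -85.  -150.1] 0.22615628995791615 ang 95.55756277821844 -0.269 [-3.2 -3.3  0.1] [-0.66  0.58  1.89] 0.01317244768910926 26.25
```

>>> drive_tool(
  motion=[
    {"fingers":0.6,"linear":[0,0,0],"angular":[0,0,0]},
    {"fingers":0.6,"linear":[0,0,0],"angular":[0,0,0]},
    {"fingers":0.6,"linear":[0,0,0],"angular":[0,0,0]},
    {"fingers":0.6,"linear":[0,0,0],"angular":[0,0,0]},
    {"fingers":0.6,"linear":[0,0,-0.03],"angular":[0,0,0]},
    {"fingers":0.6,"linear":[0,0,-0.035],"angular":[0,0,0]},
    {"fingers":0.6,"linear":[0,0,-0.035],"angular":[0,0,0]},
    {"fingers":0.6,"linear":[0,0,-0.035],"angular":[0,0,0]},
    {"fingers":0.6,"linear":[0,0,-0.035],"angular":[0,0,0]},
    {"fingers":0.6,"linear":[0,0,0],"angular":[0,0,0]},
    {"fingers":0.6,"linear":[0,0,0],"angular":[0,0,0]},
    {"fingers":0.6,"linear":[0,0,0],"angular":[0,0,0]},
  ],
)

```text
t: 27.25
ee_pos: [0.4402, -0.0792, 0.3954]
ee_rot: [0.72, 0.694, 0.0, -0.0]
force: [-0.1, 0.4, -0.2]
grip_width: 0.0513
finger_force: 0.0
```

```bash
python3 - <<'E'
from h import *
T=pose();im=eyes.camera('wrist');sc=eyes.camera('scene');KC=cam('wrist',T);print(tj(T),T[2,3])
# rectify the bed to jig frame, 2 px/mm, at plate-top height and knob-top height
def rect(img,n,z,x0,x1,y0,y1,KC):
    c=np.array([[x1,y1],[x1,y0],[x0,y0],[x0,y1]])/1000
    P=np.c_[c@r.T+t,np.full(4,z)];p=proj(P,n,KC).astype(np.float32);w,h=2*(y1-y0),2*(x1-x0)
    return cv2.warpPerspective(img,cv2.getPerspectiveTransform(p,np.float32([[0,0],[w,0],[w,h],[0,h]])),(w,h))
for n,img,k in(('wrist',im,KC),('scene',sc,cam('scene'))):
    a=rect(img,n,.044,-60,60,-30,170,k);g=cv2.cvtColor(a,cv2.COLOR_BGR2HSV);b=((g[...,2]>150)&(g[...,1]<60)).astype(np.uint8)
    for q in cv2.findContours(b,0,2)[0]:
        if cv2.contourArea(q)>1500:
            (cx,cy),s,an=cv2.minAreaRect(q);print(n,'blob jig x,y',60-cy/2,170-cx/2,'size',np.array(s)/2,an)
    a=rect(img,n,.0745,-130,-40,-195,-105,k);g=a.max(2);ys,xs=np.where((g>150)&(np.hypot(*(np.indices(g.shape)-90))<58))
    if len(xs)>5:
        x=-40-ys/2;y=-105-xs/2;print(n,'mark',x.mean(),y.mean(),len(xs),'ang',np.degrees(np.arctan2(y.mean()+150,-(x.mean()+85))))
E
```

```text
[ -84.9 -149.6] 0.395395504686051
wrist blob jig x,y 34.0 19.25 size [50.  24.5] 90.0
wrist mark -71.1504739336493 -155.1398104265403 844 ang -159.63919619998723
scene mark -109.13258426966293 -149.4179775280899 890 ang 1.381574697660915
```

>>> drive_tool(
  motion=[
    {"fingers":0.6,"linear":[-0.04,0.01,0],"angular":[0,0,0]},
    {"fingers":0.6,"linear":[-0.04,0.01,0],"angular":[0,0,0]},
    {"fingers":0.6,"linear":[-0.04,0.01,-0.005],"angular":[0,0,0]},
    {"fingers":0.6,"linear":[0,0,0],"angular":[0,0,0]},
    {"fingers":0.6,"linear":[0,0,0],"angular":[0,0,0]},
    {"fingers":0.6,"linear":[0,0,0],"angular":[0,0,0]},
  ],
)

```text
t: 27.85
ee_pos: [0.4658, -0.2003, 0.3988]
ee_rot: [0.72, 0.694, -0.0, -0.002]
force: [0.6, 0.1, -0.1]
grip_width: 0.051
finger_force: 0.0
```

```bash
python3 - <<'E'
from h import *
T=pose();im=eyes.camera('wrist');tp=eyes.camera('top');sc=eyes.camera('scene');print(tj(T),T[2,3])
cv2.imwrite('pics/w8.png',im);cv2.imwrite('pics/t8.png',tp);cv2.imwrite('pics/s8.png',sc)
def Jn(px,n,z):return (ray(px,n,z,cam(n,T))[:,:2]-t)@r*1000
for n,img,v in(('wrist',im,170),('top',tp,115),('scene',sc,115)):
    hsv=cv2.cvtColor(img,cv2.COLOR_BGR2HSV);b=((hsv[...,2]>v)&(hsv[...,1]<60)).astype(np.uint8)
    for k in cv2.findContours(b,0,2)[0]:
        if cv2.contourArea(k)<60:continue
        W=Jn(k[:,0],n,.044).astype(np.float32);c,s,a=cv2.minAreaRect(W)
        if -140<c[0]<120 and -60<c[1]<200:print(n,np.round(c,1),np.round(s,1),round(a,1),'x',W[:,0].min().round(1),W[:,0].max().round(1),'y',W[:,1].min().round(1),W[:,1].max().round(1))
K=np.array([[cx,cy] for cy in range(384) for cx in range(512)])
for n,img in(('wrist',im),('top',tp),('scene',sc)):
    W=Jn(K,n,.0745).reshape(384,512,2);d=np.hypot(W[...,0]+85,W[...,1]+150)
    g=img.max(2);m=(d<29)&(d>5)&(g>95)
    if m.any():
        p=W[m];q=p.mean(0);print(n,'bright in knob',m.sum(),q.round(1),'joint est deg',np.degrees(np.arctan2(q[1]+150,-(q[0]+85))).round(1))
E
```

```text
[ -44.6 -266.5] 0.39883914101397344
top [ -3.7 -16.1] [159.8 392.8] 5.4 x -101.5 86.8 y -211.5 177.8
top [113.5  49.8] [106.9  82.3] 78.0 x 68.9 164.9 y -3.8 95.2
scene [22.2 68.4] [155.9 329.8] 25.4 x -115.2 115.7 y -112.2 187.8
wrist bright in knob 330 [ -93.8 -132.7] joint est deg 63.2
top bright in knob 1 [ -85.8 -135.2] joint est deg 86.9
scene bright in knob 58 [-100.9 -147.1] joint est deg 10.3
```

```bash
python3 - <<'E'
from h import *
w=cv2.imread('pics/w8.png');tp=cv2.imread('pics/t8.png');sc=cv2.imread('pics/s8.png');T=pose()
def W(n,z):
    K=np.stack(np.meshgrid(np.arange(512),np.arange(384)),-1).reshape(-1,2);return ((ray(K,n,z,cam(n,T))[:,:2]-t)@r*1000).reshape(384,512,2)
P=W('wrist',.0745);d=np.hypot(P[...,0]+85,P[...,1]+150);m=(d<33)&(w.max(2)>175);print(P[m].round(0).tolist()[:40])
def prof(img,n,z,pts):
    q=proj([np.r_[r@(np.array(p)/1000)+t,z] for p in pts],n,cam(n,T)).astype(np.float32)
    return cv2.remap(img.max(2),q[:,:1],q[:,1:],1).ravel().tolist()
for n,i in(('top',tp),('scene',sc)):
    for y in(50,70,110,130):print(n,'y',y,'x=-40..60 step4',prof(i,n,.044,[(x,y) for x in range(-40,62,4)]))
    print(n,'x=10,y=-60..170 step5',prof(i,n,.044,[(10,y) for y in range(-60,172,5)]))
    print(n,'jaw x=25,z.063',prof(i,n,.063,[(25,y) for y in range(-60,50,5)]))
E
```

```text
[[-90.0, -123.0], [-90.0, -124.0], [-90.0, -125.0], [-90.0, -126.0], [-90.0, -126.0], [-89.0, -126.0], [-90.0, -127.0], [-89.0, -127.0], [-90.0, -128.0], [-89.0, -128.0], [-90.0, -129.0], [-89.0, -129.0], [-89.0, -129.0], [-89.0, -130.0], [-89.0, -131.0], [-89.0, -132.0], [-88.0, -133.0], [-88.0, -133.0], [-88.0, -133.0], [-88.0, -134.0], [-88.0, -134.0], [-88.0, -135.0], [-87.0, -135.0], [-88.0, -136.0], [-87.0, -136.0], [-87.0, -136.0], [-87.0, -137.0], [-87.0, -138.0], [-87.0, -139.0], [-87.0, -140.0], [-87.0, -140.0], [-86.0, -140.0], [-87.0, -141.0], [-86.0, -141.0], [-87.0, -142.0], [-86.0, -142.0]]
top y 50 x=-40..60 step4 [70, 69, 68, 60, 60, 99, 135, 122, 86, 67, 62, 90, 132, 143, 119, 86, 70, 67, 94, 130, 124, 113, 121, 126, 122, 106]
top y 70 x=-40..60 step4 [70, 69, 68, 62, 60, 104, 142, 153, 156, 156, 155, 156, 155, 155, 157, 157, 155, 154, 154, 150, 134, 120, 119, 120, 118, 104]
top y 110 x=-40..60 step4 [70, 69, 67, 60, 58, 98, 140, 153, 154, 154, 154, 154, 154, 154, 155, 156, 155, 153, 152, 138, 109, 110, 120, 122, 120, 106]
top y 130 x=-40..60 step4 [68, 68, 67, 61, 
[... 749 characters left out ...]
13, 120, 120, 122, 123, 103]
scene y 110 x=-40..60 step4 [73, 73, 72, 70, 75, 112, 150, 150, 151, 149, 147, 149, 148, 147, 151, 149, 148, 148, 149, 144, 108, 122, 122, 121, 122, 101]
scene y 130 x=-40..60 step4 [70, 70, 69, 69, 75, 115, 147, 123, 100, 71, 61, 75, 132, 149, 126, 94, 74, 66, 65, 102, 111, 125, 122, 125, 127, 102]
scene x=10,y=-60..170 step5 [70, 65, 66, 71, 66, 68, 68, 65, 64, 45, 75, 67, 88, 150, 146, 148, 149, 152, 140, 150, 152, 153, 152, 153, 153, 150, 149, 150, 149, 147, 149, 148, 145, 148, 146, 148, 149, 150, 150, 149, 148, 149, 94, 123, 124, 122, 123]
scene jaw x=25,z.063 [83, 82, 80, 83, 82, 83, 82, 86, 83, 78, 102, 114, 94, 157, 147, 150, 150, 149, 147, 149, 152, 154]
```

Measurements confirm the result:
- **Plate:** its edges are at x = -20 and about 40 mm, it reaches the stop at y = 150 mm, and it is square.
- **Jaw:** its back edge is at y ≈ 1 mm, so it is closed.
- **Knob:** the mark is at 79.5°, about 1.39 rad.
- **Arm:** it is clear of everything.

```bash
python3 -c "
from cell import ticket
print(ticket.sign_off())"
```

```text
the job is handed in; nothing more can be done
None
```

I handed the job in at about 28 s; no verdict came back. By my last measurements the plate is flush in the corner, the jaw is closed on it with the crank at its stop, and the knob is at about 1.39 of 1.4 rad.

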